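Fetch the culture dish from behind two bottles for viewing

ROBOT

A 6-joint arm with a two-finger parallel gripper is mounted at the origin on a cart in front of the work surface, level with it; the furniture and walls round the work are solid. World frame = base frame: x ahead of the robot, y to its left, z up, the work surface at z = 0. Lengths are in m, angles in rad, forces in N, time in s.
With the tool pointing down it reaches from about 0.35 to 0.85 m from the base axis. Payload 8.1 kg.
Tool frame: the origin (TCP) lies between the finger pads; the fingertips stand 14 mm ahead of it and the grasp point (between the pads) lies 5 mm behind it; z points along the fingers, y is the line along which they close (so a half turn about z gives the same grasp; the last joint's range is limited). The gripper opens to 93 mm and grips with 3 to 60 N. Pads are 15 mm wide; open, the fingers measure 128 mm over their backs; the gripper's body (75 mm by 188 mm) begins 65 mm behind the grasp point.
Start: joints at [-1.261, 0.13, 1.488, -0, 1.523, -0.085], TCP at [0.231, -0.554, 0.233] pointing down, gripper open.
Joint ranges: [-2.96, 2.96], [-0.89, 2.26], [0.02, 2.5], [-1.34, 4.48], [0, 2.73], [-2.66, 2.66]. Speed limits (rad/s): [2.39, 2.39, 2.79, 3.14, 3.14, 3.14].

INTERFACE

Orientations are given as a rotation vector (axis times angle).
In Python, from plant import robot gives the robot as it stands.
- The arm moves only by the tool arm_command, never from a script. Its argument "targets" is a list of rows, each an object of numbers: "x", "y", "z": the shift along the world's x, y, z in units of 500 mm (1.0 is 500 mm); "rx", "ry", "rz": the turn, a rotation vector about the world's x, y, z in units of 2 rad (1.0 is 2 rad); "claw": the closure in counts, from 0 (fully open) to 255 (shut). In form: [{"x": .., "y": .., "z": .., "rx": .., "ry": .., "rz": .., "claw": ..}, ...]. A call has 1 to 10 rows; each row is the pose to reach, as a shift and turn from the pose commanded when the call began; what a row does not reach only later rows make up. A row lasts 1/12 s, in which the tool goes at most 41.7 mm and 7.16 degrees, less where a joint would pass 70% of its speed; a pose out of reach is approached as far as the arm can. A call with a number of a shift or a turn outside -1 to 1 is refused whole. A call with a gripper value outside its range is refused whole. The fingers move at their own pace and stop on an object; "squeeze" is the grip in N (left out, the last holds). Time passes only in rows, so rows that repeat a pose let the fingers close. It gives the time, the measured TCP pose, the force, the opening and the grip force at its end, in the units of the state.
- robot.read_state(): the state, without advancing time (a new reading comes with each control period).
- robot.read_camera(name): name is "side" or "top" or "wrist"; returns (picture, depth): 480x640x3 uint8, red, green, blue; 480x640 float32, m along the optical axis (not along the pixel's ray), 0 where there is no reading.
- robot.get_calibration(name): a dict with "intrinsics" (3x3 intrinsics, pixels), "dist" ([k1, k2, p1, p2, k3] as OpenCV has them; the pictures are not rectified), "origin" and "orientation" of the camera in the world. Camera axes: x right, y up, looking along -z (the intrinsics and any distortion apply to the point x, -y, -z); pixel columns grow to the right and rows downward; lengths in m; the calibration is good to about 2 mm. A picture is of the moment at which its call begins: read the wrist's pose just before it. get_calibration takes no time and is no camera call; for the wrist camera it gives the pose at the moment of the call.
- robot.close_job(): hands the job in; it is judged then, once.
The state is a dict: "t": time; "q": joint angles; "dq": joint speeds; "joint_torque": joint torques, N m; "tool_pos": TCP position; "orientation": TCP orientation; "force": force on the tool from outside, world axes, zero at the start; "wrist_torque": the same for the moment, N m; "opening": finger opening in m; "gripper_force": force on a finger pad.
Only numpy, scipy, OpenCV 4.12 (cv2) and the standard library are available. Lean on these libraries where they do the work, as an engineer would, in place of code of your own. Each camera call takes 0.05 s, during which the arm holds its last target. There are 200 camera calls.

TASK

Bring the culture dish that stands behind the two bottles in the grey caddy to the light pad: first stand both bottles aside, upright on the blue mat, and do not shift the dish until they stand there. Then set the dish flat in the middle of the red circle on the light pad and leave it there. Only then put each bottle back upright in the caddy, centred on the same white ring it came from, leaving the timer, the red stopper and the foam cup where they are and tipping nothing.

Things in the scene. Friction and masses are not known exactly. Their poses are not given: they have to be found in the camera images.
- wash_bottle: Loose white wash bottle, red cap, thin bent spout; 0.31 kg. Round body 62 mm across, straight to 130 mm height; cap 34 mm across, 138 to 148 mm; spout up to 189 mm, reaching 63 mm from the axis along the bottle's -y. Origin: centre of underside, z up. Good grip: across the body along its x (square to the spout), 115 to 130 mm up. Starts centred on one of the caddy's white rings.
- dropper_bottle: Loose amber dropper bottle with a black cap and teat; 0.07 kg. Round body 36 mm across up to 66 mm height, black collar 19 mm across from 66 to 77 mm, teat 12 mm across up to 107 mm. Origin: centre of the underside, z up. At the start it stands at the centre of the other white ring.
- dish: Loose closed petri dish, cream coloured, 58 mm across (61 mm over the lid's rim as seen), 15 mm high, 0.02 kg. Origin: centre of the underside, z up. At the start it stands on the caddy's yellow ring at the back.
- caddy: Grey tray fixed to the bench, 200 mm (x) by 220 mm (y), floor 4 mm thick, lips 10 mm high at front and sides, back wall 36 mm high at +x. Origin: centre of underside; x to the back wall, z up; may be turned a little. On its floor: two white rings 72 mm across at (-10, +46) and (-10, -46) mm, a yellow ring 66 mm across at (41, 0) mm.
- mat: Flat blue mat with a white border line, fixed to the bench, 230 mm (x) by 140 mm (y), 3 mm thick. Origin: centre of the underside; x along its long side, z up. It lies to the left or right of the caddy, the light pad on the other side.
- pad_circle (a point): Centre of the red circle (72 mm across) on the top surface, 10 mm above the bench, of the light pad: a fixed flat white square panel in a black frame, 130 by 130 mm. z up; x and y along its edges.
- timer: Bystander: white timer with three keys, 66 x 66 x 20 mm, loose, behind the caddy. Origin: centre of the underside.
- red_stopper: Bystander: dark red rubber stopper, 27 mm across, 24 mm high, loose, in front of the caddy. Origin: centre of the underside.
- foam_cup: Bystander: grey speckled square foam egg cup, 54 x 54 x 34 mm, loose, behind the caddy to the left. Origin: centre of the underside.
Things that resemble listed ones, but are neither listed nor needed, are in the scene too. What is shaped like the dish but turquoise is not meant. Of the things that look like the dropper_bottle, the smaller one is meant.

How it is judged:
By the outcome, as a careful person would: the job done as asked, in the order asked, and still so for the second after the job is handed in, with the robot touching nothing.
It also fails if it takes over 144 s, if anything falls off the work surface, if the arm or the gripper's body presses on something with over 40 N, if the wrist force passes 120 N, or if a joint passes its speed limit or range.

## Working session

There is one attempt and no reset: what is moved stays moved. The work goes in short steps, Python scripts to look and compute and a tool call to move; the robot and the scene stay as the last step left them, time stands still between calls to the robot, and variables do not carry over. Pictures are saved under pics/ and viewed, at most 14 in all, crops included, and the job is handed in when it is done.

Besides the shell and the picture viewer there is one more tool, called after "Call:" as name([rows], argument=value, ...), one row to a line, values as JSON. arm_command: Moves the arm, as the interface text tells. Shifts and turns lie within -1 to 1; 1 stands for 500 mm of shift or 2 rad of turn. Its arguments: {"type":"object","properties":{"targets":{"type":"array","items":{"type":"object","properties":{"x":{"type":"number","minimum":-1,"maximum":1},"y":{"type":"number","minimum":-1,"maximum":1},"z":{"type":"number","minimum":-1,"maximum":1},"rx":{"type":"number","minimum":-1,"maximum":1},"ry":{"type":"number","minimum":-1,"maximum":1},"rz":{"type":"number","minimum":-1,"maximum":1},"claw":{"type":"number"}}}},"squeeze":{"type":"number"}},"required":["targets"]}

```bash
mkdir -p pics
cat > h.py <<'E'
import numpy as np,cv2
from plant import robot
from scipy.spatial.transform import Rotation as R
def cal(n):
    c=robot.get_calibration(n);o=np.array(c["orientation"],float)
    M=o if o.shape==(3,3) else R.from_rotvec(o).as_matrix() if o.size==3 else R.from_quat(o).as_matrix()
    return np.array(c["intrinsics"]),np.array(c["dist"]),np.array(c["origin"]),M
def snap(n):
    C=cal(n);p,d=robot.read_camera(n)
    cv2.imwrite(f"pics/{n}.png",p[:,:,::-1]);np.savez(f"{n}.npz",p=p,d=d,K=C[0],D=C[1],o=C[2],M=C[3]);return p,d
def ray(f,uv):
    q=cv2.undistortPoints(np.array([[uv]],float),f["K"],f["D"])[0,0]
    return f["M"]@np.array([q[0],-q[1],-1])
def at(n,uv,z):
    f=np.load(n+".npz");r=ray(f,uv);return f["o"]+r*(z-f["o"][2])/r[2]
def dep(n,uv):
    f=np.load(n+".npz");return f["o"]+ray(f,uv)*f["d"][int(uv[1]),int(uv[0])]
E
python3 - <<'E'
from h import *
for n in("top","side"):
    snap(n);c=robot.get_calibration(n);print(n,c)
print(robot.read_state())
E
```

```text
top {'intrinsics': array([[506.26417102,   0.        , 322.59789399],
       [  0.        , 506.26417102, 245.35217927],
       [  0.        ,   0.        ,   1.        ]]), 'dist': array([-0.00071112,  0.        ,  0.        ,  0.        ,  0.        ]), 'origin': array([0.39308789, 0.00581302, 1.03347907]), 'orientation': array([ 0.14973882, -0.13792582, -1.59395122])}
side {'intrinsics': array([[436.68687031,   0.        , 322.25716567],
       [  0.        , 436.68687031, 236.95715831],
       [  0.        ,   0.        ,   1.        ]]), 'dist': array([-0.01584871,  0.        ,  0.        ,  0.        ,  0.        ]), 'origin': array([0.13873607, 0.64844827, 0.47252125]), 'orientation': array([ 0.40245134, -1.32820656, -2.2276476 ])}
{'t': 0.1, 'q': array([-1.26141786e+00,  1.31077329e-01,  1.48916470e+00, -2.98786617e-05,
        1.52299590e+00, -8.53953823e-02]), 'dq': array([-1.34514396e-03, -1.51835830e-03, -1.87188316e-03, -5.03093304e-04,
       -6.94742697e-04, -7.15231050e-05]), 'joint_torque': array([-1.06650680e-04, -5.61342502e+01, -4.93096554e+01,  7.69982021e-02,
        2.91261863e-02, -5.93483628e-05]), 'tool_pos': array([ 0.23062387, -0.55337875,  0.23170041]), 'orientation': array([-3.07898995e+00, -6.15772657e-01,  3.35236196e-04]), 'force': array([-0.65847151, -0.21938724, -0.54453486]), 'wrist_torque': array([ 0.07357089, -0.0386962 , -0.00892538]), 'gripper_force': 0.0, 'opening': 0.09273547435446478}
```

View pics/top.png

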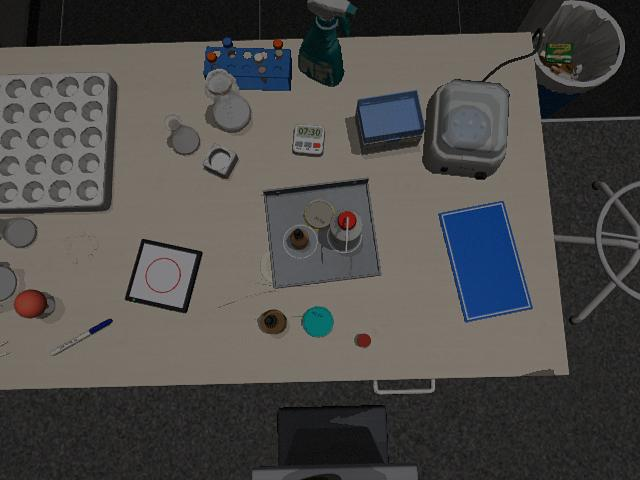

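View pics/side.png

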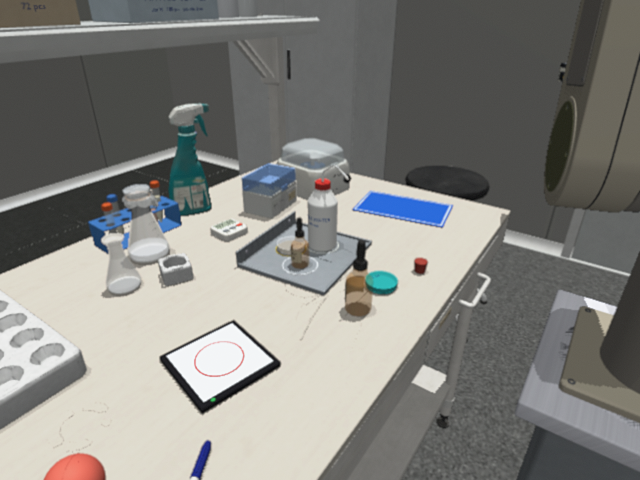

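The top picture shows the caddy at about (322,233), with the wash bottle's cap at (347,220), the dropper at (298,238) and the dish at (319,213). The mat is at right (485,261) and the pad circle at left (163,275). The larger dropper look-alike (271,322) and the turquoise dish (318,321) are in front of the caddy. The side view agrees with this layout.

Run:
```python
from h import *
p=cv2.imread("pics/top.png")
cv2.imwrite("pics/c1.png",cv2.resize(p[170:300,250:400],None,fx=5,fy=4.6,interpolation=cv2.INTER_CUBIC)) 
for n,uv,z in [("pad",(163,275),.01),("padTL",(143,241),.01),("padTR",(201,252),.01),("padBR",(186,311),.01),("padBL",(127,299),.01),
 ("matTL",(439,212),.003),("matTR",(502,202),.003),("matBR",(531,308),.003),("matBL",(468,320),.003),
 ("cadFL",(273,287),.01),("cadFR",(380,276),.01),("cadBL",(265,188),.036),("cadBR",(367,180),.036),
 ("cap",(347,220),.148),("teat",(298,233),.107),("dish",(319,213),.015),("timer",(309,140),.02),("stopper",(363,340),.024),("cup",(220,160),.034),("big",(271,321),.1),("turq",(318,321),.015)]:
    print(n,at("top",uv,z).round(4),dep("top",uv).round(4))
```

```text
pad [0.53   0.3381 0.01  ] [0.53   0.3381 0.0101]
padTL [0.6019 0.3817 0.01  ] [0.6014 0.3807 0.0127]
padTR [0.5754 0.2612 0.01  ] [0.5758 0.2618 0.0077]
padBR [0.4557 0.2895 0.01  ] [0.4558 0.2904 0.0068]
padBL [0.4831 0.4097 0.01  ] [0.4829 0.4088 0.0123]
matTL [ 0.6472 -0.2342  0.003 ] [ 0.6482 -0.2352 -0.0012]
matTR [ 0.6648 -0.3674  0.003 ] [ 0.6652 -0.368   0.0014]
matBR [ 0.4428 -0.4055  0.003 ] [ 0.4427 -0.4046  0.0053]
matBL [ 0.4224 -0.277   0.003 ] [ 0.4224 -0.2769  0.0034]
cadFL [0.4991 0.1138 0.01  ] [0.5    0.1146 0.002 ]
cadFR [ 0.5154 -0.1039  0.01  ] [ 0.5168 -0.1051 -0.0015]
cadBL [0.7001 0.1255 0.036 ] [ 0.712   0.1301 -0.0025]
cadBR [ 0.7108 -0.0839  0.036 ] [ 0.713  -0.0845  0.0291]
cap [ 0.6015 -0.0348  0.148 ] [ 0.5937 -0.0333  0.1812]
teat [0.5889 0.0558 0.107 ] [0.589  0.0558 0.1069]
dish [0.6494 0.0165 0.015 ] [0.6482 0.0164 0.0199]
timer [0.8078 0.0335 0.02  ] [0.8099 0.0336 0.015 ]
stopper [ 0.3887 -0.0631  0.024 ] [ 0.3887 -0.063   0.0254]
cup [0.7639 0.2189 0.034 ] [0.772  0.2235 0.0123]
big [0.4277 0.1085 0.1   ] [0.4265 0.1049 0.1327]
turq [0.4283 0.0242 0.015 ] [0.4282 0.0242 0.0171]
```

View pics/c1.png

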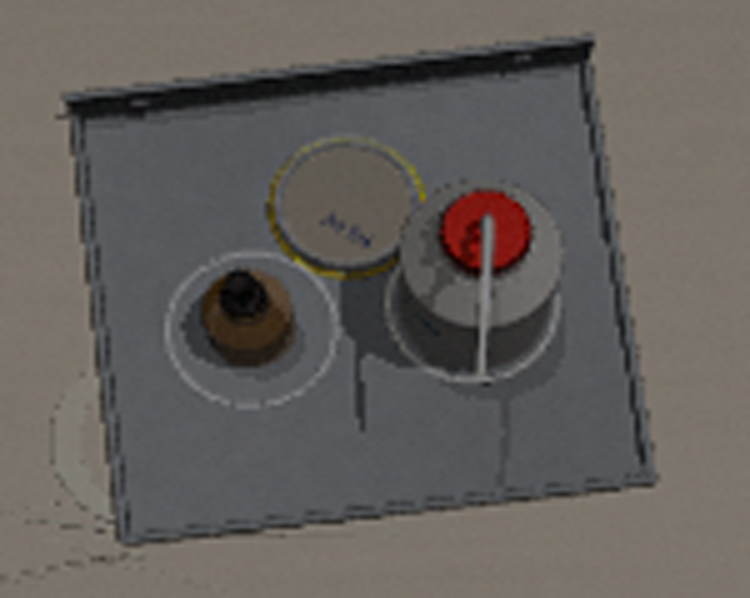

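The enlarged crop gives the white ring centres at crop (252,329) and (473,306), and the yellow ring at (347,207). The spout runs down to (482,378), so it points roughly along world -x.

Run:
```python
from h import *
f=lambda u,v:((u+.5)/5+250-.5,(v+.5)/4.6+170-.5)
for n,u,v,z in [("ringL",252,329,.004),("ringR",473,306,.004),("yel",347,207,.004),("dish",347,203,.019),("teat",242,293,.111),("cap",487,229,.152),("spoutA",487,222,.19),("spoutE",482,374,.19)]:
    print(n,at("top",f(u,v),z).round(4),dep("top",f(u,v)).round(4))
F=np.load("top.npz")
for v in range(216,256,3): print(v,[dep("top",(u,v)).round(3).tolist() for u in (346,347)])
print(cal("wrist")[2:])
```

```text
ringL [0.5934 0.0575 0.004 ] [0.5827 0.0548 0.0591]
ringR [ 0.6013 -0.0344  0.004 ] [ 0.578  -0.0299  0.1193]
yel [0.6487 0.0167 0.004 ] [0.6448 0.0165 0.02  ]
dish [0.6468 0.0165 0.019 ] [0.6467 0.0165 0.0197]
teat [0.5875 0.0556 0.111 ] [0.5884 0.0558 0.1068]
cap [ 0.6017 -0.0346  0.152 ] [ 0.5949 -0.0333  0.181 ]
spoutA [ 0.5954 -0.033   0.19  ] [ 0.599  -0.0337  0.1751]
spoutE [ 0.5381 -0.0293  0.19  ] [ 0.5407 -0.0299  0.175 ]
216 [[0.608, -0.033, 0.152], [0.607, -0.035, 0.154]]
219 [[0.596, -0.032, 0.178], [0.596, -0.033, 0.181]]
222 [[0.59, -0.031, 0.181], [0.589, -0.033, 0.185]]
225 [[0.583, -0.031, 0.188], [0.584, -0.033, 0.187]]
228 [[0.577, -0.031, 0.192], [0.577, -0.032, 0.193]]
231 [[0.572, -0.03, 0.192], [0.572, -0.032, 0.19]]
234 [[0.567, -0.03, 0.192], [0.567, -0.032, 0.192]]
237 [[0.562, -0.03, 0.19], [0.562, -0.032, 0.19]]
240 [[0.558, -0.03, 0.187], [0.558, -0.032, 0.186]]
243 [[0.553, -0.03, 0.184], [0.571, -0.036, 0.088]]
246 [[0.548, -0.03, 0.18], [0.571, -0.037, 0.054]]
249 [[0.543, -0.03, 0.178], [0.571, -0.039, 0.019]]
252 [[0.568, -0.037, 0.004], [0.568, -0.039, 0.005]]
255 [[0.562, -0.037, 0.002], [0.562, -0.039, 0.003]]
(array([ 0.30698505, -0.520519  ,  0.38392572]), array([[ 0.38500853,  0.8805539 ,  0.27639332],
       [-0.92290929,  0.36818702,  0.1125911 ],
       [-0.0026219 , -0.29843449,  0.95442652]]))
```

Call:
arm_command([
  {"x": 0.05,"y": 0.06,"z": 0.02,"rz": -0.02,"claw": 45},
  {"x": 0.1,"y": 0.12,"z": 0.04,"rz": -0.05,"claw": 45},
  {"x": 0.15,"y": 0.18,"z": 0.06,"rz": -0.09,"claw": 45},
  {"x": 0.2,"y": 0.24,"z": 0.06,"rz": -0.12,"claw": 45},
  {"x": 0.25,"y": 0.3,"z": 0.06,"rz": -0.157,"claw": 45},
  {"x": 0.3,"y": 0.36,"z": 0.06,"rz": -0.157,"claw": 45},
  {"x": 0.35,"y": 0.42,"z": 0.06,"rz": -0.157,"claw": 45},
  {"x": 0.4,"y": 0.48,"z": 0.06,"rz": -0.157,"claw": 45},
  {"x": 0.45,"y": 0.54,"z": 0.06,"rz": -0.157,"claw": 45},
  {"x": 0.5,"y": 0.6,"z": 0.06,"rz": -0.157,"claw": 45},
])

```text
schema error: expected keys x, y, z, rx, ry, rz, claw
```

Call:
arm_command([
  {"x": 0.05,"y": 0.06,"z": 0.02,"rx": 0,"ry": 0,"rz": -0.02,"claw": 45},
  {"x": 0.1,"y": 0.12,"z": 0.04,"rx": 0,"ry": 0,"rz": -0.05,"claw": 45},
  {"x": 0.15,"y": 0.18,"z": 0.06,"rx": 0,"ry": 0,"rz": -0.09,"claw": 45},
  {"x": 0.2,"y": 0.24,"z": 0.06,"rx": 0,"ry": 0,"rz": -0.12,"claw": 45},
  {"x": 0.25,"y": 0.3,"z": 0.06,"rx": 0,"ry": 0,"rz": -0.157,"claw": 45},
  {"x": 0.3,"y": 0.36,"z": 0.06,"rx": 0,"ry": 0,"rz": -0.157,"claw": 45},
  {"x": 0.35,"y": 0.42,"z": 0.06,"rx": 0,"ry": 0,"rz": -0.157,"claw": 45},
  {"x": 0.4,"y": 0.48,"z": 0.06,"rx": 0,"ry": 0,"rz": -0.157,"claw": 45},
  {"x": 0.45,"y": 0.54,"z": 0.06,"rx": 0,"ry": 0,"rz": -0.157,"claw": 45},
  {"x": 0.5,"y": 0.6,"z": 0.06,"rx": 0,"ry": 0,"rz": -0.157,"claw": 45},
], squeeze=20)

```text
t: 0.93
tool_pos: [0.4815, -0.252, 0.2623]
orientation: [-3.139, -0.127, 0.001]
force: [0.1, -0.4, -0.4]
opening: 0.0762
gripper_force: 0.0
```

Call:
arm_command([
  {"x": 0.04,"y": 0.07,"z": 0,"rx": 0,"ry": 0,"rz": 0,"claw": 45},
  {"x": 0.08,"y": 0.14,"z": 0,"rx": 0,"ry": 0,"rz": 0,"claw": 45},
  {"x": 0.12,"y": 0.21,"z": 0,"rx": 0,"ry": 0,"rz": 0,"claw": 45},
  {"x": 0.16,"y": 0.28,"z": 0,"rx": 0,"ry": 0,"rz": 0,"claw": 45},
  {"x": 0.2,"y": 0.35,"z": 0,"rx": 0,"ry": 0,"rz": 0,"claw": 45},
  {"x": 0.22,"y": 0.4,"z": 0,"rx": 0,"ry": 0,"rz": 0,"claw": 45},
  {"x": 0.24,"y": 0.436,"z": 0,"rx": 0,"ry": 0,"rz": 0,"claw": 45},
  {"x": 0.24,"y": 0.436,"z": 0,"rx": 0,"ry": 0,"rz": 0,"claw": 45},
  {"x": 0.24,"y": 0.436,"z": 0,"rx": 0,"ry": 0,"rz": 0,"claw": 45},
])

```text
t: 1.68
tool_pos: [0.6007, -0.0348, 0.2618]
orientation: [-3.139, -0.13, 0.002]
force: [0.5, -0.6, -0.4]
opening: 0.0766
gripper_force: 0.0
```

Run:
```python
from h import *
snap("wrist");import shutil;shutil.copy("pics/wrist.png","pics/w1.png")
s=robot.read_state();print(s["tool_pos"])
f=np.load("wrist.npz")
def proj(P):
    c=f["M"].T@(np.array(P)-f["o"]);return cv2.projectPoints(np.array([[c[0],-c[1],-c[2]]]),np.zeros(3),np.zeros(3),f["K"],f["D"])[0].ravel().round(1)
for P in [(.6013,-.0344,.152),(.5934,.0575,.004),(.6013,-.0344,.004),(.648,.0163,.004),(.5934,.0575,.111)]:print(P,proj(P))
```

```text
[ 0.600446   -0.03590607  0.26203306]
(0.6013, -0.0344, 0.152) [322.8 234.1]
(0.5934, 0.0575, 0.004) [241.1 195.1]
(0.6013, -0.0344, 0.004) [322.6 194.8]
(0.648, 0.0163, 0.004) [279.9 149. ]
(0.5934, 0.0575, 0.111) [215.  219.9]
```

View pics/w1.png

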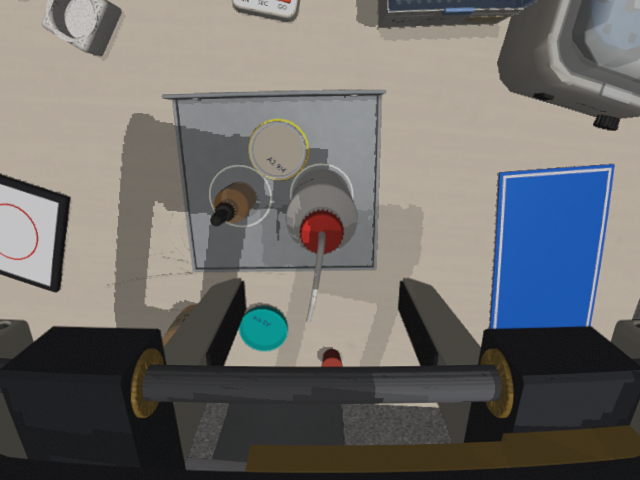

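The wrist view shows the cap at (322,232), the left ring at (241,195) and the dish at (278,149), all within 2 px of my projections. Going down.

Call:
arm_command([
  {"x": 0.001,"y": 0.001,"z": -0.04,"rx": 0,"ry": 0,"rz": 0,"claw": 45},
  {"x": 0.001,"y": 0.001,"z": -0.1,"rx": 0,"ry": 0,"rz": 0,"claw": 45},
  {"x": 0.001,"y": 0.001,"z": -0.16,"rx": 0,"ry": 0,"rz": 0,"claw": 45},
  {"x": 0.001,"y": 0.001,"z": -0.2,"rx": 0,"ry": 0,"rz": 0,"claw": 45},
  {"x": 0.001,"y": 0.001,"z": -0.24,"rx": 0,"ry": 0,"rz": 0,"claw": 45},
  {"x": 0.001,"y": 0.001,"z": -0.26,"rx": 0,"ry": 0,"rz": 0,"claw": 45},
  {"x": 0.001,"y": 0.001,"z": -0.274,"rx": 0,"ry": 0,"rz": 0,"claw": 45},
  {"x": 0.001,"y": 0.001,"z": -0.274,"rx": 0,"ry": 0,"rz": 0,"claw": 45},
  {"x": 0.001,"y": 0.001,"z": -0.274,"rx": 0,"ry": 0,"rz": 0,"claw": 45},
])

```text
t: 2.48
tool_pos: [0.6016, -0.036, 0.1265]
orientation: [3.139, 0.126, 0.001]
force: [0.3, -0.1, -0.2]
opening: 0.0767
gripper_force: 0.0
```

Call:
arm_command([
  {"x": 0,"y": 0,"z": 0,"rx": 0,"ry": 0,"rz": 0,"claw": 65},
  {"x": 0,"y": 0,"z": 0,"rx": 0,"ry": 0,"rz": 0,"claw": 75},
  {"x": 0,"y": 0,"z": 0,"rx": 0,"ry": 0,"rz": 0,"claw": 85},
  {"x": 0,"y": 0,"z": 0,"rx": 0,"ry": 0,"rz": 0,"claw": 110},
  {"x": 0,"y": 0,"z": 0,"rx": 0,"ry": 0,"rz": 0,"claw": 110},
  {"x": 0,"y": 0,"z": 0,"rx": 0,"ry": 0,"rz": 0,"claw": 110},
  {"x": 0,"y": 0,"z": 0,"rx": 0,"ry": 0,"rz": 0,"claw": 110},
  {"x": 0,"y": 0,"z": 0,"rx": 0,"ry": 0,"rz": 0,"claw": 110},
], squeeze=25)

```text
t: 3.15
tool_pos: [0.602, -0.0352, 0.1268]
orientation: [3.139, 0.127, 0.003]
force: [-0.9, 1.8, 5.5]
opening: 0.0618
gripper_force: 25.0
```

Call:
arm_command([
  {"x": 0,"y": 0,"z": 0.01,"rx": 0,"ry": 0,"rz": 0,"claw": 110},
  {"x": 0,"y": 0,"z": 0.03,"rx": 0,"ry": 0,"rz": 0,"claw": 110},
  {"x": 0,"y": 0,"z": 0.06,"rx": 0,"ry": 0,"rz": 0,"claw": 110},
  {"x": 0,"y": 0,"z": 0.09,"rx": 0,"ry": 0,"rz": 0,"claw": 110},
  {"x": 0,"y": 0,"z": 0.11,"rx": 0,"ry": 0,"rz": 0,"claw": 110},
  {"x": 0,"y": 0,"z": 0.12,"rx": 0,"ry": 0,"rz": 0,"claw": 110},
  {"x": 0,"y": 0,"z": 0.12,"rx": 0,"ry": 0,"rz": 0,"claw": 110},
])

```text
t: 3.73
tool_pos: [0.6021, -0.0355, 0.1873]
orientation: [3.139, 0.127, 0.004]
force: [0.3, 0.2, -1.7]
opening: 0.0616
gripper_force: 25.0
```

Call:
arm_command([
  {"x": -0.005,"y": -0.015,"z": 0,"rx": 0,"ry": 0,"rz": 0,"claw": 110},
  {"x": -0.015,"y": -0.045,"z": 0,"rx": 0,"ry": 0,"rz": 0,"claw": 110},
  {"x": -0.03,"y": -0.085,"z": 0,"rx": 0,"ry": 0,"rz": 0,"claw": 110},
  {"x": -0.05,"y": -0.13,"z": 0,"rx": 0,"ry": 0,"rz": 0,"claw": 110},
  {"x": -0.067,"y": -0.175,"z": 0,"rx": 0,"ry": 0,"rz": 0,"claw": 110},
  {"x": -0.083,"y": -0.22,"z": 0,"rx": 0,"ry": 0,"rz": 0,"claw": 110},
  {"x": -0.1,"y": -0.265,"z": 0,"rx": 0,"ry": 0,"rz": 0,"claw": 110},
  {"x": -0.117,"y": -0.31,"z": 0,"rx": 0,"ry": 0,"rz": 0,"claw": 110},
  {"x": -0.134,"y": -0.355,"z": 0,"rx": 0,"ry": 0,"rz": 0,"claw": 110},
  {"x": -0.15,"y": -0.4,"z": 0,"rx": 0,"ry": 0,"rz": 0,"claw": 110},
])

```text
t: 4.57
tool_pos: [0.5246, -0.2365, 0.1841]
orientation: [-3.138, -0.127, 0.003]
force: [0.9, 0.0, -3.0]
opening: 0.0619
gripper_force: 25.0
```

Call:
arm_command([
  {"x": -0.017,"y": -0.045,"z": 0,"rx": 0,"ry": 0,"rz": 0,"claw": 110},
  {"x": -0.033,"y": -0.085,"z": 0,"rx": 0,"ry": 0,"rz": 0,"claw": 110},
  {"x": -0.05,"y": -0.125,"z": 0,"rx": 0,"ry": 0,"rz": 0,"claw": 110},
  {"x": -0.062,"y": -0.16,"z": 0,"rx": 0,"ry": 0,"rz": 0,"claw": 110},
  {"x": -0.07,"y": -0.18,"z": 0,"rx": 0,"ry": 0,"rz": 0,"claw": 110},
  {"x": -0.074,"y": -0.19,"z": 0,"rx": 0,"ry": 0,"rz": 0,"claw": 110},
  {"x": -0.074,"y": -0.192,"z": 0,"rx": 0,"ry": 0,"rz": 0,"claw": 110},
  {"x": -0.074,"y": -0.192,"z": -0.02,"rx": 0,"ry": 0,"rz": 0,"claw": 110},
  {"x": -0.074,"y": -0.192,"z": -0.06,"rx": 0,"ry": 0,"rz": 0,"claw": 110},
  {"x": -0.074,"y": -0.192,"z": -0.08,"rx": 0,"ry": 0,"rz": 0,"claw": 110},
])

```text
t: 5.4
tool_pos: [0.489, -0.3297, 0.143]
orientation: [-3.137, -0.129, 0.002]
force: [-0.0, 0.7, -3.7]
opening: 0.0613
gripper_force: 25.0
```

Call:
arm_command([
  {"x": 0,"y": 0,"z": -0.01,"rx": 0,"ry": 0,"rz": 0,"claw": 110},
  {"x": 0,"y": 0,"z": -0.02,"rx": 0,"ry": 0,"rz": 0,"claw": 110},
  {"x": 0,"y": 0,"z": -0.03,"rx": 0,"ry": 0,"rz": 0,"claw": 110},
  {"x": 0,"y": 0,"z": -0.036,"rx": 0,"ry": 0,"rz": 0,"claw": 110},
  {"x": 0,"y": 0,"z": -0.04,"rx": 0,"ry": 0,"rz": 0,"claw": 110},
  {"x": 0,"y": 0,"z": -0.04,"rx": 0,"ry": 0,"rz": 0,"claw": 110},
])

```text
t: 5.9
tool_pos: [0.4897, -0.3315, 0.1261]
orientation: [3.139, 0.127, 0.001]
force: [-0.2, -0.1, -1.8]
opening: 0.0621
gripper_force: 25.0
```

Call:
arm_command([
  {"x": 0,"y": 0,"z": -0.002,"rx": 0,"ry": 0,"rz": 0,"claw": 110},
  {"x": 0,"y": 0,"z": -0.003,"rx": 0,"ry": 0,"rz": 0,"claw": 110},
  {"x": 0,"y": 0,"z": -0.003,"rx": 0,"ry": 0,"rz": 0,"claw": 110},
])

```text
t: 6.15
tool_pos: [0.49, -0.3317, 0.1258]
orientation: [3.138, 0.127, 0.003]
force: [-1.0, 2.2, 5.4]
opening: 0.062
gripper_force: 25.0
```

Call:
arm_command([
  {"x": 0,"y": 0,"z": 0,"rx": 0,"ry": 0,"rz": 0,"claw": 80},
  {"x": 0,"y": 0,"z": 0,"rx": 0,"ry": 0,"rz": 0,"claw": 70},
  {"x": 0,"y": 0,"z": 0,"rx": 0,"ry": 0,"rz": 0,"claw": 50},
  {"x": 0,"y": 0,"z": 0,"rx": 0,"ry": 0,"rz": 0,"claw": 40},
  {"x": 0,"y": 0,"z": 0,"rx": 0,"ry": 0,"rz": 0,"claw": 40},
  {"x": 0,"y": 0,"z": 0.05,"rx": 0,"ry": 0,"rz": 0,"claw": 40},
  {"x": 0,"y": 0,"z": 0.12,"rx": 0,"ry": 0,"rz": 0,"claw": 40},
  {"x": 0,"y": 0,"z": 0.2,"rx": 0,"ry": 0,"rz": 0,"claw": 40},
  {"x": 0,"y": 0,"z": 0.27,"rx": 0,"ry": 0,"rz": 0,"claw": 40},
])

```text
t: 6.9
tool_pos: [0.4891, -0.3312, 0.2609]
orientation: [-3.139, -0.127, 0.0]
force: [0.9, -0.5, 0.4]
opening: 0.0782
gripper_force: 0.0
```

Call:
arm_command([
  {"x": 0.015,"y": 0.04,"z": 0,"rx": 0,"ry": 0,"rz": 0,"claw": 60},
  {"x": 0.035,"y": 0.11,"z": 0,"rx": 0,"ry": 0,"rz": 0,"claw": 60},
  {"x": 0.055,"y": 0.185,"z": 0,"rx": 0,"ry": 0,"rz": 0,"claw": 60},
  {"x": 0.075,"y": 0.26,"z": 0,"rx": 0,"ry": 0,"rz": 0,"claw": 60},
  {"x": 0.095,"y": 0.335,"z": 0,"rx": 0,"ry": 0,"rz": 0,"claw": 60},
  {"x": 0.115,"y": 0.41,"z": 0,"rx": 0,"ry": 0,"rz": 0,"claw": 60},
  {"x": 0.135,"y": 0.485,"z": -0.02,"rx": 0,"ry": 0,"rz": 0,"claw": 60},
  {"x": 0.155,"y": 0.56,"z": -0.04,"rx": 0,"ry": 0,"rz": 0,"claw": 60},
  {"x": 0.175,"y": 0.635,"z": -0.06,"rx": 0,"ry": 0,"rz": 0,"claw": 60},
  {"x": 0.195,"y": 0.7,"z": -0.08,"rx": 0,"ry": 0,"rz": 0,"claw": 60},
])

```text
t: 7.73
tool_pos: [0.587, 0.0212, 0.2189]
orientation: [-3.139, -0.128, -0.001]
force: [0.7, -0.8, -0.6]
opening: 0.0712
gripper_force: 0.0
```

Call:
arm_command([
  {"x": 0.008,"y": 0.04,"z": 0,"rx": 0,"ry": 0,"rz": 0,"claw": 60},
  {"x": 0.014,"y": 0.07,"z": 0,"rx": 0,"ry": 0,"rz": 0,"claw": 60},
  {"x": 0.014,"y": 0.077,"z": 0,"rx": 0,"ry": 0,"rz": 0,"claw": 60},
  {"x": 0.014,"y": 0.077,"z": 0,"rx": 0,"ry": 0,"rz": 0,"claw": 60},
  {"x": 0.014,"y": 0.077,"z": 0,"rx": 0,"ry": 0,"rz": 0,"claw": 60},
])

```text
t: 8.15
tool_pos: [0.5938, 0.0565, 0.2192]
orientation: [3.139, 0.127, 0.0]
force: [-0.2, 0.4, 0.3]
opening: 0.0712
gripper_force: 0.0
```

Run:
```python
from h import *
snap("wrist");import shutil;shutil.copy("pics/wrist.png","pics/w2.png")
L=[]
for i in range(4):robot.read_camera("top");L.append(robot.read_state()["tool_pos"])
print(np.mean(L,0))
f=np.load("wrist.npz")
def proj(P):
    c=f["M"].T@(np.array(P)-f["o"]);return cv2.projectPoints(np.array([[c[0],-c[1],-c[2]]]),np.zeros(3),np.zeros(3),f["K"],f["D"])[0].ravel().round(1)
for P in [(.6013,-.0344,.004),(.648,.0163,.004),(.5934,.0575,.111),(.5934,.0575,.004)]:print(P,proj(P))
```

```text
[0.59381692 0.05593769 0.21935122]
(0.6013, -0.0344, 0.004) [412.  203.9]
(0.648, 0.0163, 0.004) [368.2 153.4]
(0.5934, 0.0575, 0.111) [321.9 236.1]
(0.5934, 0.0575, 0.004) [321.9 204.2]
```

View pics/w2.png

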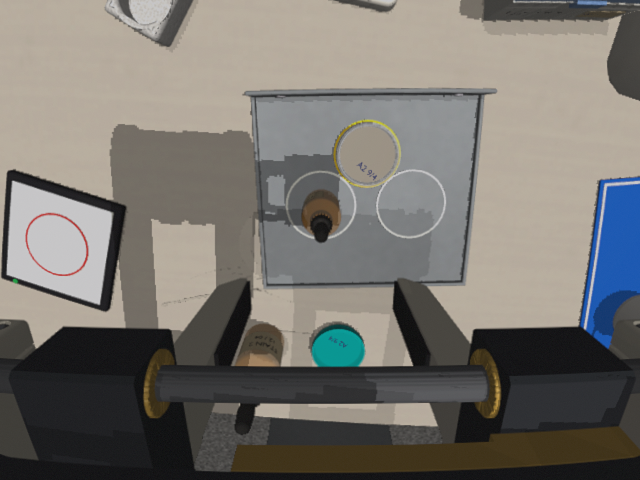

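The rings are at (321,205) and (411,203) and the dish is at (367,154), as predicted. The dropper stands centred, so I'll descend on it.

Call:
arm_command([
  {"x": 0,"y": 0.002,"z": -0.04,"rx": 0,"ry": 0,"rz": 0,"claw": 60},
  {"x": 0,"y": 0.002,"z": -0.1,"rx": 0,"ry": 0,"rz": 0,"claw": 60},
  {"x": 0,"y": 0.002,"z": -0.16,"rx": 0,"ry": 0,"rz": 0,"claw": 60},
  {"x": 0,"y": 0.002,"z": -0.22,"rx": 0,"ry": 0,"rz": 0,"claw": 60},
  {"x": 0,"y": 0.002,"z": -0.27,"rx": 0,"ry": 0,"rz": 0,"claw": 60},
  {"x": 0,"y": 0.002,"z": -0.31,"rx": 0,"ry": 0,"rz": 0,"claw": 60},
  {"x": 0,"y": 0.002,"z": -0.33,"rx": 0,"ry": 0,"rz": 0,"claw": 60},
  {"x": 0,"y": 0.002,"z": -0.336,"rx": 0,"ry": 0,"rz": 0,"claw": 60},
  {"x": 0,"y": 0.002,"z": -0.336,"rx": 0,"ry": 0,"rz": 0,"claw": 60},
])

```text
t: 9.15
tool_pos: [0.5936, 0.0578, 0.0509]
orientation: [-3.139, -0.126, 0.001]
force: [0.1, -0.2, 1.0]
opening: 0.071
gripper_force: 0.0
```

Call:
arm_command([
  {"x": 0,"y": 0,"z": 0,"rx": 0,"ry": 0,"rz": 0,"claw": 90},
  {"x": 0,"y": 0,"z": 0,"rx": 0,"ry": 0,"rz": 0,"claw": 115},
  {"x": 0,"y": 0,"z": 0,"rx": 0,"ry": 0,"rz": 0,"claw": 135},
  {"x": 0,"y": 0,"z": 0,"rx": 0,"ry": 0,"rz": 0,"claw": 145},
  {"x": 0,"y": 0,"z": 0,"rx": 0,"ry": 0,"rz": 0,"claw": 155},
  {"x": 0,"y": 0,"z": 0,"rx": 0,"ry": 0,"rz": 0,"claw": 170},
  {"x": 0,"y": 0,"z": 0,"rx": 0,"ry": 0,"rz": 0,"claw": 170},
  {"x": 0,"y": 0,"z": 0,"rx": 0,"ry": 0,"rz": 0,"claw": 170},
  {"x": 0,"y": 0,"z": 0,"rx": 0,"ry": 0,"rz": 0,"claw": 170},
], squeeze=10)

```text
t: 9.9
tool_pos: [0.5941, 0.0582, 0.0515]
orientation: [3.139, 0.127, 0.001]
force: [-0.8, 0.3, 3.5]
opening: 0.0358
gripper_force: 10.0
```

Run:
```python
from h import *
for uv in [(440,170),(460,170),(480,172),(465,130),(470,150),(440,100),(390,120),(370,145)]: print(uv,dep("top",uv).round(3))
```

```text
(440, 170) [ 0.726 -0.234  0.04 ]
(460, 170) [ 0.724 -0.274  0.043]
(480, 172) [ 0.715 -0.31   0.054]
(465, 130) [ 0.775 -0.265  0.128]
(470, 150) [ 0.739 -0.275  0.116]
(440, 100) [ 0.851 -0.23   0.099]
(390, 120) [ 0.816 -0.13   0.091]
(370, 145) [ 0.779 -0.092  0.053]
```

Call:
arm_command([
  {"x": 0,"y": 0,"z": 0.01,"rx": 0,"ry": 0,"rz": 0,"claw": 170},
  {"x": 0,"y": 0,"z": 0.03,"rx": 0,"ry": 0,"rz": 0,"claw": 170},
  {"x": 0,"y": 0,"z": 0.07,"rx": 0,"ry": 0,"rz": 0,"claw": 170},
  {"x": 0,"y": 0,"z": 0.11,"rx": 0,"ry": 0,"rz": 0,"claw": 170},
  {"x": 0,"y": 0,"z": 0.14,"rx": 0,"ry": 0,"rz": 0,"claw": 170},
  {"x": 0,"y": -0.02,"z": 0.15,"rx": 0,"ry": 0,"rz": 0,"claw": 170},
  {"x": 0,"y": -0.06,"z": 0.15,"rx": 0,"ry": 0,"rz": 0,"claw": 170},
  {"x": 0,"y": -0.11,"z": 0.15,"rx": 0,"ry": 0,"rz": 0,"claw": 170},
  {"x": 0,"y": -0.17,"z": 0.15,"rx": 0,"ry": 0,"rz": 0,"claw": 170},
  {"x": 0,"y": -0.23,"z": 0.15,"rx": 0,"ry": 0,"rz": 0,"claw": 170},
])

```text
t: 10.73
tool_pos: [0.5932, -0.0582, 0.1258]
orientation: [3.139, 0.129, -0.001]
force: [0.6, 0.8, -0.2]
opening: 0.0357
gripper_force: 10.0
```

Call:
arm_command([
  {"x": 0,"y": -0.06,"z": 0,"rx": 0,"ry": 0,"rz": 0,"claw": 170},
  {"x": 0,"y": -0.12,"z": 0,"rx": 0,"ry": 0,"rz": 0,"claw": 170},
  {"x": -0.005,"y": -0.18,"z": 0,"rx": 0,"ry": 0,"rz": 0,"claw": 170},
  {"x": -0.01,"y": -0.24,"z": 0,"rx": 0,"ry": 0,"rz": 0,"claw": 170},
  {"x": -0.015,"y": -0.3,"z": 0,"rx": 0,"ry": 0,"rz": 0,"claw": 170},
  {"x": -0.02,"y": -0.36,"z": 0,"rx": 0,"ry": 0,"rz": 0,"claw": 170},
  {"x": -0.02,"y": -0.42,"z": 0,"rx": 0,"ry": 0,"rz": 0,"claw": 170},
  {"x": -0.02,"y": -0.47,"z": 0,"rx": 0,"ry": 0,"rz": 0,"claw": 170},
  {"x": -0.02,"y": -0.5,"z": 0,"rx": 0,"ry": 0,"rz": 0,"claw": 170},
  {"x": -0.02,"y": -0.512,"z": 0,"rx": 0,"ry": 0,"rz": 0,"claw": 170},
])

```text
t: 11.57
tool_pos: [0.5828, -0.3155, 0.1257]
orientation: [3.139, 0.123, -0.001]
force: [-0.5, 1.0, 0.1]
opening: 0.0356
gripper_force: 10.0
```

Call:
arm_command([
  {"x": 0,"y": 0,"z": -0.03,"rx": 0,"ry": 0,"rz": 0,"claw": 170},
  {"x": 0,"y": 0,"z": -0.07,"rx": 0,"ry": 0,"rz": 0,"claw": 170},
  {"x": 0,"y": 0,"z": -0.11,"rx": 0,"ry": 0,"rz": 0,"claw": 170},
  {"x": 0,"y": 0,"z": -0.13,"rx": 0,"ry": 0,"rz": 0,"claw": 170},
  {"x": 0,"y": 0,"z": -0.14,"rx": 0,"ry": 0,"rz": 0,"claw": 170},
  {"x": 0,"y": 0,"z": -0.147,"rx": 0,"ry": 0,"rz": 0,"claw": 170},
  {"x": 0,"y": 0,"z": -0.151,"rx": 0,"ry": 0,"rz": 0,"claw": 170},
  {"x": 0,"y": 0,"z": -0.152,"rx": 0,"ry": 0,"rz": 0,"claw": 170},
  {"x": 0,"y": 0,"z": -0.152,"rx": 0,"ry": 0,"rz": 0,"claw": 170},
])

```text
t: 12.32
tool_pos: [0.5845, -0.3131, 0.0512]
orientation: [3.138, 0.127, 0.002]
force: [-0.7, 0.3, -0.8]
opening: 0.0361
gripper_force: 10.0
```

Call:
arm_command([
  {"x": 0,"y": 0,"z": -0.002,"rx": 0,"ry": 0,"rz": 0,"claw": 170},
  {"x": 0,"y": 0,"z": -0.002,"rx": 0,"ry": 0,"rz": 0,"claw": 170},
])

```text
t: 12.48
tool_pos: [0.5846, -0.3134, 0.0505]
orientation: [3.138, 0.127, 0.003]
force: [0.1, 0.0, 3.2]
opening: 0.0354
gripper_force: 10.0
```

Call:
arm_command([
  {"x": 0,"y": 0,"z": 0,"rx": 0,"ry": 0,"rz": 0,"claw": 150},
  {"x": 0,"y": 0,"z": 0,"rx": 0,"ry": 0,"rz": 0,"claw": 135},
  {"x": 0,"y": 0,"z": 0,"rx": 0,"ry": 0,"rz": 0,"claw": 110},
  {"x": 0,"y": 0,"z": 0,"rx": 0,"ry": 0,"rz": 0,"claw": 90},
  {"x": 0,"y": 0,"z": 0,"rx": 0,"ry": 0,"rz": 0,"claw": 80},
  {"x": 0,"y": 0,"z": 0.06,"rx": 0,"ry": 0,"rz": 0,"claw": 80},
  {"x": 0,"y": 0,"z": 0.14,"rx": 0,"ry": 0,"rz": 0,"claw": 80},
  {"x": 0,"y": 0,"z": 0.21,"rx": 0,"ry": 0,"rz": 0,"claw": 80},
  {"x": 0,"y": 0,"z": 0.26,"rx": 0,"ry": 0,"rz": 0,"claw": 80},
])

```text
t: 13.23
tool_pos: [0.5847, -0.3134, 0.1831]
orientation: [3.137, 0.127, 0.005]
force: [0.7, 1.0, 0.2]
opening: 0.0636
gripper_force: 0.0
```

Call:
arm_command([
  {"x": 0.005,"y": 0.03,"z": 0,"rx": 0,"ry": 0,"rz": 0,"claw": 20},
  {"x": 0.015,"y": 0.09,"z": 0,"rx": 0,"ry": 0,"rz": 0,"claw": 20},
  {"x": 0.03,"y": 0.16,"z": 0,"rx": 0,"ry": 0,"rz": 0,"claw": 20},
  {"x": 0.045,"y": 0.23,"z": 0,"rx": 0,"ry": 0,"rz": 0,"claw": 20},
  {"x": 0.06,"y": 0.3,"z": 0,"rx": 0,"ry": 0,"rz": 0,"claw": 20},
  {"x": 0.075,"y": 0.37,"z": 0,"rx": 0,"ry": 0,"rz": 0,"claw": 20},
  {"x": 0.09,"y": 0.44,"z": 0,"rx": 0,"ry": 0,"rz": 0,"claw": 20},
  {"x": 0.105,"y": 0.51,"z": 0,"rx": 0,"ry": 0,"rz": 0,"claw": 20},
  {"x": 0.12,"y": 0.58,"z": 0,"rx": 0,"ry": 0,"rz": 0,"claw": 20},
  {"x": 0.126,"y": 0.63,"z": 0,"rx": 0,"ry": 0,"rz": 0,"claw": 20},
])

```text
t: 14.07
tool_pos: [0.6468, 0.0056, 0.1785]
orientation: [-3.138, -0.129, 0.001]
force: [0.4, 0.4, -0.1]
opening: 0.0858
gripper_force: 0.0
```

Call:
arm_command([
  {"x": 0,"y": 0.02,"z": -0.02,"rx": 0,"ry": 0,"rz": 0,"claw": 20},
  {"x": 0,"y": 0.03,"z": -0.06,"rx": 0,"ry": 0,"rz": 0,"claw": 20},
  {"x": 0,"y": 0.03,"z": -0.1,"rx": 0,"ry": 0,"rz": 0,"claw": 20},
  {"x": 0,"y": 0.03,"z": -0.12,"rx": 0,"ry": 0,"rz": 0,"claw": 20},
  {"x": 0,"y": 0.03,"z": -0.12,"rx": 0,"ry": 0,"rz": 0,"claw": 20},
])

```text
t: 14.48
tool_pos: [0.644, 0.0169, 0.1147]
orientation: [-3.139, -0.126, 0.011]
force: [-0.8, -0.2, -0.6]
opening: 0.0861
gripper_force: 0.0
```

```bash
cat >> h.py <<'E'
def proj(f,P):
    c=f["M"].T@(np.array(P)-f["o"]);return cv2.projectPoints(np.array([[c[0],-c[1],-c[2]]]),np.zeros(3),np.zeros(3),f["K"],f["D"])[0].ravel().round(1)
def look(name,pts):
    import shutil
    snap("wrist");shutil.copy("pics/wrist.png",f"pics/{name}.png");f=np.load("wrist.npz")
    for P in pts:print(P,proj(f,P))
    L=[]
    for i in range(4):robot.read_camera("top");L.append(robot.read_state()["tool_pos"])
    print(np.mean(L,0).round(4))
E
python3 -c "
from h import *
look('w3',[(.648,.0163,.004),(.648,.0163,.019)])"
```

```text
(0.648, 0.0163, 0.004) [324.6 228.8]
(0.648, 0.0163, 0.019) [324.8 235. ]
[0.6472 0.0165 0.12  ]
```

View pics/w3.png

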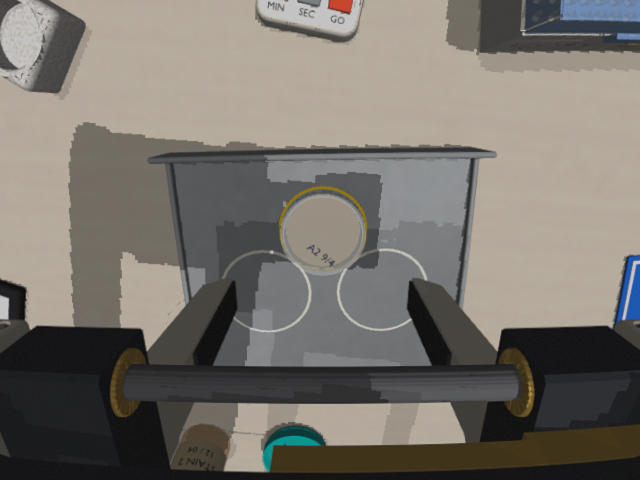

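The dish is centred at about (323,234), against a prediction of (325,235). Descending.

Call:
arm_command([
  {"x": 0.001,"y": 0,"z": -0.05,"rx": 0,"ry": 0,"rz": 0,"claw": 20},
  {"x": 0.001,"y": 0,"z": -0.1,"rx": 0,"ry": 0,"rz": 0,"claw": 20},
  {"x": 0.001,"y": 0,"z": -0.14,"rx": 0,"ry": 0,"rz": 0,"claw": 20},
  {"x": 0.001,"y": 0,"z": -0.17,"rx": 0,"ry": 0,"rz": 0,"claw": 20},
  {"x": 0.001,"y": 0,"z": -0.188,"rx": 0,"ry": 0,"rz": 0,"claw": 20},
  {"x": 0.001,"y": 0,"z": -0.195,"rx": 0,"ry": 0,"rz": 0,"claw": 20},
  {"x": 0.001,"y": 0,"z": -0.195,"rx": 0,"ry": 0,"rz": 0,"claw": 20},
  {"x": 0.001,"y": 0,"z": -0.195,"rx": 0,"ry": 0,"rz": 0,"claw": 20},
])

```text
t: 15.4
tool_pos: [0.6482, 0.017, 0.0229]
orientation: [3.139, 0.127, 0.003]
force: [-0.3, 1.5, -0.4]
opening: 0.0858
gripper_force: 0.0
```

Call:
arm_command([
  {"x": 0,"y": 0,"z": 0,"rx": 0,"ry": 0,"rz": 0,"claw": 50},
  {"x": 0,"y": 0,"z": 0,"rx": 0,"ry": 0,"rz": 0,"claw": 70},
  {"x": 0,"y": 0,"z": 0,"rx": 0,"ry": 0,"rz": 0,"claw": 80},
  {"x": 0,"y": 0,"z": 0,"rx": 0,"ry": 0,"rz": 0,"claw": 90},
  {"x": 0,"y": 0,"z": 0,"rx": 0,"ry": 0,"rz": 0,"claw": 110},
  {"x": 0,"y": 0,"z": 0,"rx": 0,"ry": 0,"rz": 0,"claw": 110},
  {"x": 0,"y": 0,"z": 0,"rx": 0,"ry": 0,"rz": 0,"claw": 110},
  {"x": 0,"y": 0,"z": 0,"rx": 0,"ry": 0,"rz": 0,"claw": 110},
], squeeze=8)

```text
t: 16.07
tool_pos: [0.6475, 0.0172, 0.022]
orientation: [3.139, 0.127, 0.001]
force: [-0.2, 0.1, 3.0]
opening: 0.0572
gripper_force: 8.0
```

Call:
arm_command([
  {"x": 0,"y": 0,"z": 0.01,"rx": 0,"ry": 0,"rz": 0,"claw": 110},
  {"x": 0,"y": 0,"z": 0.04,"rx": 0,"ry": 0,"rz": 0,"claw": 110},
  {"x": 0,"y": 0,"z": 0.08,"rx": 0,"ry": 0,"rz": 0,"claw": 110},
  {"x": 0,"y": 0.01,"z": 0.12,"rx": 0,"ry": 0,"rz": 0,"claw": 110},
  {"x": -0.01,"y": 0.04,"z": 0.14,"rx": 0,"ry": 0,"rz": 0,"claw": 110},
  {"x": -0.03,"y": 0.09,"z": 0.14,"rx": 0,"ry": 0,"rz": 0,"claw": 110},
  {"x": -0.05,"y": 0.15,"z": 0.14,"rx": 0,"ry": 0,"rz": 0,"claw": 110},
  {"x": -0.07,"y": 0.21,"z": 0.14,"rx": 0,"ry": 0,"rz": 0,"claw": 110},
  {"x": -0.1,"y": 0.27,"z": 0.14,"rx": 0,"ry": 0,"rz": 0,"claw": 110},
  {"x": -0.12,"y": 0.33,"z": 0.14,"rx": 0,"ry": 0,"rz": 0,"claw": 110},
])

```text
t: 16.9
tool_pos: [0.5856, 0.1843, 0.0922]
orientation: [-3.139, -0.127, 0.0]
force: [-0.5, -0.1, -0.1]
opening: 0.0569
gripper_force: 8.0
```

Call:
arm_command([
  {"x": -0.02,"y": 0.06,"z": 0,"rx": 0,"ry": 0,"rz": 0,"claw": 110},
  {"x": -0.045,"y": 0.12,"z": 0,"rx": 0,"ry": 0,"rz": 0,"claw": 110},
  {"x": -0.07,"y": 0.18,"z": 0,"rx": 0,"ry": 0,"rz": 0,"claw": 110},
  {"x": -0.095,"y": 0.24,"z": 0,"rx": 0,"ry": 0,"rz": 0,"claw": 110},
  {"x": -0.11,"y": 0.285,"z": 0,"rx": 0,"ry": 0,"rz": 0,"claw": 110},
  {"x": -0.116,"y": 0.306,"z": 0,"rx": 0,"ry": 0,"rz": 0,"claw": 110},
  {"x": -0.116,"y": 0.312,"z": -0.02,"rx": 0,"ry": 0,"rz": 0,"claw": 110},
  {"x": -0.116,"y": 0.312,"z": -0.05,"rx": 0,"ry": 0,"rz": 0,"claw": 110},
  {"x": -0.116,"y": 0.312,"z": -0.08,"rx": 0,"ry": 0,"rz": 0,"claw": 110},
  {"x": -0.116,"y": 0.312,"z": -0.08,"rx": 0,"ry": 0,"rz": 0,"claw": 110},
])

```text
t: 17.73
tool_pos: [0.5272, 0.336, 0.0474]
orientation: [3.136, 0.126, -0.008]
force: [-0.4, -1.1, -1.3]
opening: 0.0572
gripper_force: 8.0
```

```bash
python3 -c "
from h import *
look('w4',[(.53,.338,.01)])
p=np.load('wrist.npz')['p'].astype(int)
m=((p[:,:,0]-p[:,:,1]>50)&(p[:,:,0]-p[:,:,2]>50)).astype(np.uint8)
ys,xs=np.nonzero(m[150:330,180:460]);print(len(xs),xs.min()+180,xs.max()+180,ys.min()+150,ys.max()+150)
cv2.imwrite('pics/w4c.png',cv2.resize(p[130:330,200:450].astype(np.uint8)[:,:,::-1],None,fx=3,fy=3,interpolation=cv2.INTER_CUBIC))
"
```

```text
(0.53, 0.338, 0.01) [320.3 269. ]
[0.5297 0.3375 0.0519]
626 254 382 209 277
```

View pics/w4c.png

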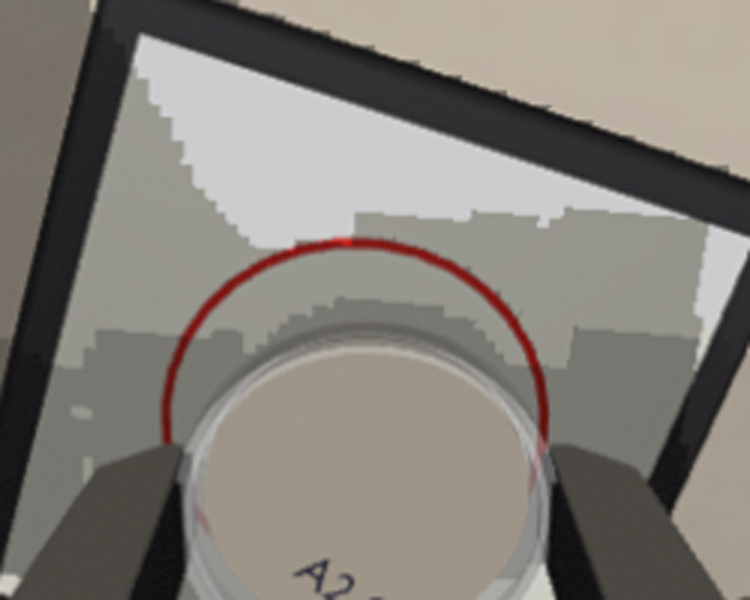

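```bash
python3 -c "
from h import *
p=np.load('wrist.npz')['p'].astype(int)
m=((p[:,:,0]-p[:,:,1]>50)&(p[:,:,0]-p[:,:,2]>50))
ys,xs=np.nonzero(m[150:275,180:460]);W=np.array([at('wrist',(x+180,y+150),.01)[:2] for x,y in zip(xs,ys)])
from scipy.optimize import least_squares as L
r=L(lambda c:np.hypot(*(W-c[:2]).T)-c[2],[.53,.338,.036],loss='soft_l1',f_scale=.001);print(r.x,np.abs(r.fun).mean())"
```

```text
[0.52820882 0.33921017 0.0350899 ] 0.0004201582256964218
```

The red circle's fit gives its centre at (0.5282, 0.3392), so I'll correct slightly and lower the dish.

Call:
arm_command([
  {"x": -0.002,"y": 0.003,"z": -0.01,"rx": 0,"ry": 0,"rz": 0,"claw": 110},
  {"x": -0.002,"y": 0.003,"z": -0.02,"rx": 0,"ry": 0,"rz": 0,"claw": 110},
  {"x": -0.002,"y": 0.003,"z": -0.03,"rx": 0,"ry": 0,"rz": 0,"claw": 110},
  {"x": -0.002,"y": 0.003,"z": -0.038,"rx": 0,"ry": 0,"rz": 0,"claw": 110},
  {"x": -0.002,"y": 0.003,"z": -0.044,"rx": 0,"ry": 0,"rz": 0,"claw": 110},
  {"x": -0.002,"y": 0.003,"z": -0.047,"rx": 0,"ry": 0,"rz": 0,"claw": 110},
  {"x": -0.002,"y": 0.003,"z": -0.047,"rx": 0,"ry": 0,"rz": 0,"claw": 110},
])

```text
t: 18.57
tool_pos: [0.5281, 0.3396, 0.0278]
orientation: [3.139, 0.127, -0.001]
force: [0.4, 0.4, -0.6]
opening: 0.0571
gripper_force: 8.0
```

Call:
arm_command([
  {"x": 0,"y": 0,"z": -0.002,"rx": 0,"ry": 0,"rz": 0,"claw": 110},
  {"x": 0,"y": 0,"z": -0.002,"rx": 0,"ry": 0,"rz": 0,"claw": 110},
])

```text
t: 18.73
tool_pos: [0.5285, 0.3398, 0.0274]
orientation: [-3.139, -0.127, -0.001]
force: [0.5, -0.2, 0.8]
opening: 0.0573
gripper_force: 8.0
```

Call:
arm_command([
  {"x": 0,"y": 0,"z": 0,"rx": 0,"ry": 0,"rz": 0,"claw": 90},
  {"x": 0,"y": 0,"z": 0,"rx": 0,"ry": 0,"rz": 0,"claw": 75},
  {"x": 0,"y": 0,"z": 0,"rx": 0,"ry": 0,"rz": 0,"claw": 50},
  {"x": 0,"y": 0,"z": 0,"rx": 0,"ry": 0,"rz": 0,"claw": 25},
  {"x": 0,"y": 0,"z": 0,"rx": 0,"ry": 0,"rz": 0,"claw": 20},
  {"x": 0,"y": 0,"z": 0.04,"rx": 0,"ry": 0,"rz": 0,"claw": 20},
  {"x": 0,"y": 0,"z": 0.1,"rx": 0,"ry": 0,"rz": 0,"claw": 20},
  {"x": 0,"y": 0,"z": 0.17,"rx": 0,"ry": 0,"rz": 0,"claw": 20},
  {"x": 0,"y": 0,"z": 0.23,"rx": 0,"ry": 0,"rz": 0,"claw": 20},
  {"x": 0,"y": 0,"z": 0.25,"rx": 0,"ry": 0,"rz": 0,"claw": 20},
])

```text
t: 19.57
tool_pos: [0.5307, 0.341, 0.1583]
orientation: [-3.136, -0.127, -0.011]
force: [1.7, 0.2, 1.9]
opening: 0.0857
gripper_force: 0.0
```

```bash
python3 -c "
from h import *
look('w5',[(.5285,.339,.01),(.5285,.339,.025)])
p=np.load('wrist.npz')['p'].astype(int)
cv2.imwrite('pics/w5c.png',cv2.resize(p[120:320,200:450].astype(np.uint8)[:,:,::-1],None,fx=3,fy=3,interpolation=cv2.INTER_CUBIC))
"
```

```text
(0.5285, 0.339, 0.01) [325.9 225.4]
(0.5285, 0.339, 0.025) [326.  230.4]
[0.5285 0.3398 0.1522]
```

View pics/w5c.png

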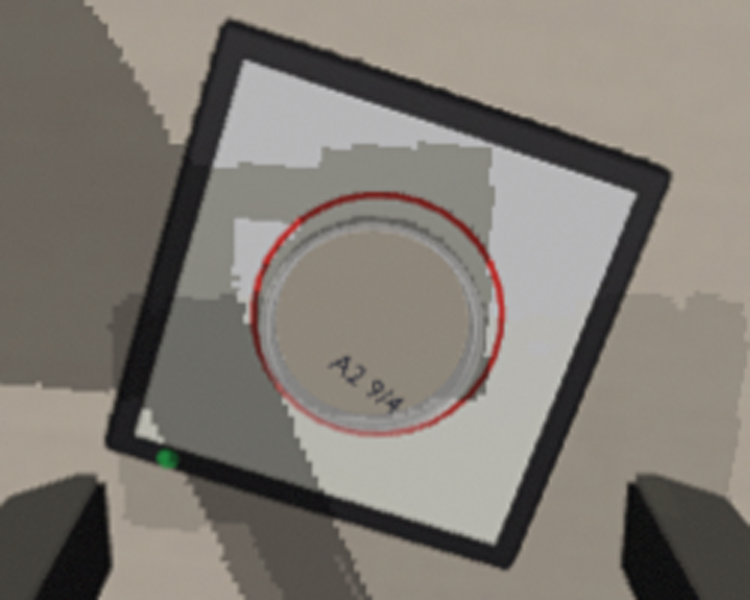

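The dish lies flat inside the red circle: circle centre at crop (378,314), dish at about (375,326) including its height parallax. That is about 1 mm off, which is good enough. Next I'll fetch the dropper.

Call:
arm_command([
  {"x": 0,"y": -0.04,"z": 0.03,"rx": 0,"ry": 0,"rz": 0,"claw": 80},
  {"x": 0.01,"y": -0.11,"z": 0.06,"rx": 0,"ry": 0,"rz": 0,"claw": 80},
  {"x": 0.02,"y": -0.19,"z": 0.06,"rx": 0,"ry": 0,"rz": 0,"claw": 80},
  {"x": 0.04,"y": -0.27,"z": 0.06,"rx": 0,"ry": 0,"rz": 0,"claw": 80},
  {"x": 0.06,"y": -0.35,"z": 0.06,"rx": 0,"ry": 0,"rz": 0,"claw": 80},
  {"x": 0.08,"y": -0.43,"z": 0.06,"rx": 0,"ry": 0,"rz": 0,"claw": 80},
  {"x": 0.1,"y": -0.51,"z": 0.06,"rx": 0,"ry": 0,"rz": 0,"claw": 80},
  {"x": 0.11,"y": -0.59,"z": 0.06,"rx": 0,"ry": 0,"rz": 0,"claw": 80},
  {"x": 0.11,"y": -0.67,"z": 0.06,"rx": 0,"ry": 0,"rz": 0,"claw": 80},
  {"x": 0.11,"y": -0.75,"z": 0.06,"rx": 0,"ry": 0,"rz": 0,"claw": 80},
])

```text
t: 20.65
tool_pos: [0.5817, -0.0371, 0.1791]
orientation: [-3.138, -0.127, 0.007]
force: [0.2, -0.2, -0.2]
opening: 0.0636
gripper_force: 0.0
```

Call:
arm_command([
  {"x": 0,"y": -0.08,"z": 0,"rx": 0,"ry": 0,"rz": 0,"claw": 80},
  {"x": 0,"y": -0.16,"z": 0,"rx": 0,"ry": 0,"rz": 0,"claw": 80},
  {"x": 0,"y": -0.24,"z": 0,"rx": 0,"ry": 0,"rz": 0,"claw": 80},
  {"x": 0,"y": -0.32,"z": 0,"rx": 0,"ry": 0,"rz": 0,"claw": 80},
  {"x": 0,"y": -0.4,"z": 0,"rx": 0,"ry": 0,"rz": 0,"claw": 80},
  {"x": 0,"y": -0.47,"z": 0,"rx": 0,"ry": 0,"rz": 0,"claw": 80},
  {"x": 0,"y": -0.52,"z": 0,"rx": 0,"ry": 0,"rz": 0,"claw": 80},
  {"x": 0,"y": -0.55,"z": 0,"rx": 0,"ry": 0,"rz": 0,"claw": 80},
  {"x": 0,"y": -0.557,"z": 0,"rx": 0,"ry": 0,"rz": 0,"claw": 80},
  {"x": 0,"y": -0.557,"z": 0,"rx": 0,"ry": 0,"rz": 0,"claw": 80},
])

```text
t: 21.48
tool_pos: [0.5825, -0.3137, 0.1802]
orientation: [-3.137, -0.125, 0.004]
force: [-0.1, -0.7, 0.9]
opening: 0.0637
gripper_force: 0.0
```

```bash
python3 -c "
from h import *
look('w6',[(.584,-.3135,.110),(.584,-.3135,.003),(.49,-.332,.151)])
"
```

```text
(0.584, -0.3135, 0.11) [323.6 251.3]
(0.584, -0.3135, 0.003) [323.4 211.1]
(0.49, -0.332, 0.151) [341.  416.9]
[ 0.5836 -0.312   0.1817]
```

View pics/w6.png

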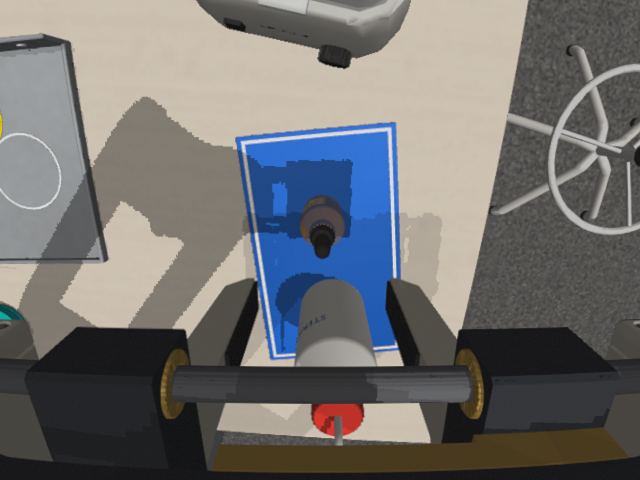

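Both bottles stand on the mat, with the teat at (322,250) as predicted. Descending on the dropper.

Call:
arm_command([
  {"x": 0.001,"y": -0.003,"z": -0.04,"rx": 0,"ry": 0,"rz": 0,"claw": 80},
  {"x": 0.001,"y": -0.003,"z": -0.1,"rx": 0,"ry": 0,"rz": 0,"claw": 80},
  {"x": 0.001,"y": -0.003,"z": -0.16,"rx": 0,"ry": 0,"rz": 0,"claw": 80},
  {"x": 0.001,"y": -0.003,"z": -0.21,"rx": 0,"ry": 0,"rz": 0,"claw": 80},
  {"x": 0.001,"y": -0.003,"z": -0.245,"rx": 0,"ry": 0,"rz": 0,"claw": 80},
  {"x": 0.001,"y": -0.003,"z": -0.262,"rx": 0,"ry": 0,"rz": 0,"claw": 80},
  {"x": 0.001,"y": -0.003,"z": -0.262,"rx": 0,"ry": 0,"rz": 0,"claw": 80},
  {"x": 0.001,"y": -0.003,"z": -0.262,"rx": 0,"ry": 0,"rz": 0,"claw": 80},
])

```text
t: 22.4
tool_pos: [0.5842, -0.3148, 0.0517]
orientation: [3.139, 0.128, 0.0]
force: [-0.6, 0.4, 0.8]
opening: 0.0635
gripper_force: 0.0
```

Call:
arm_command([
  {"x": 0,"y": 0,"z": 0,"rx": 0,"ry": 0,"rz": 0,"claw": 110},
  {"x": 0,"y": 0,"z": 0,"rx": 0,"ry": 0,"rz": 0,"claw": 130},
  {"x": 0,"y": 0,"z": 0,"rx": 0,"ry": 0,"rz": 0,"claw": 145},
  {"x": 0,"y": 0,"z": 0,"rx": 0,"ry": 0,"rz": 0,"claw": 155},
  {"x": 0,"y": 0,"z": 0,"rx": 0,"ry": 0,"rz": 0,"claw": 170},
  {"x": 0,"y": 0,"z": 0,"rx": 0,"ry": 0,"rz": 0,"claw": 170},
  {"x": 0,"y": 0,"z": 0,"rx": 0,"ry": 0,"rz": 0,"claw": 170},
  {"x": 0,"y": 0,"z": 0,"rx": 0,"ry": 0,"rz": 0,"claw": 170},
], squeeze=10)

```text
t: 23.07
tool_pos: [0.5842, -0.3155, 0.0519]
orientation: [3.139, 0.127, 0.001]
force: [-0.3, 2.1, 5.5]
opening: 0.0358
gripper_force: 10.0
```

Call:
arm_command([
  {"x": 0,"y": 0,"z": 0.01,"rx": 0,"ry": 0,"rz": 0,"claw": 170},
  {"x": 0,"y": 0,"z": 0.04,"rx": 0,"ry": 0,"rz": 0,"claw": 170},
  {"x": 0,"y": 0,"z": 0.08,"rx": 0,"ry": 0,"rz": 0,"claw": 170},
  {"x": 0,"y": 0,"z": 0.12,"rx": 0,"ry": 0,"rz": 0,"claw": 170},
  {"x": 0,"y": 0.01,"z": 0.15,"rx": 0,"ry": 0,"rz": 0,"claw": 170},
  {"x": 0,"y": 0.04,"z": 0.15,"rx": 0,"ry": 0,"rz": 0,"claw": 170},
  {"x": 0,"y": 0.09,"z": 0.15,"rx": 0,"ry": 0,"rz": 0,"claw": 170},
  {"x": 0.005,"y": 0.15,"z": 0.15,"rx": 0,"ry": 0,"rz": 0,"claw": 170},
  {"x": 0.01,"y": 0.21,"z": 0.15,"rx": 0,"ry": 0,"rz": 0,"claw": 170},
  {"x": 0.015,"y": 0.27,"z": 0.15,"rx": 0,"ry": 0,"rz": 0,"claw": 170},
])

```text
t: 23.9
tool_pos: [0.5904, -0.1777, 0.1252]
orientation: [-3.138, -0.126, 0.002]
force: [0.7, -0.4, -0.8]
opening: 0.0358
gripper_force: 10.0
```

Call:
arm_command([
  {"x": 0,"y": 0.06,"z": 0,"rx": 0,"ry": 0,"rz": 0,"claw": 170},
  {"x": 0,"y": 0.12,"z": 0,"rx": 0,"ry": 0,"rz": 0,"claw": 170},
  {"x": 0,"y": 0.18,"z": 0,"rx": 0,"ry": 0,"rz": 0,"claw": 170},
  {"x": 0,"y": 0.24,"z": 0,"rx": 0,"ry": 0,"rz": 0,"claw": 170},
  {"x": 0,"y": 0.3,"z": 0,"rx": 0,"ry": 0,"rz": 0,"claw": 170},
  {"x": 0,"y": 0.36,"z": 0,"rx": 0,"ry": 0,"rz": 0,"claw": 170},
  {"x": 0,"y": 0.42,"z": 0,"rx": 0,"ry": 0,"rz": 0,"claw": 170},
  {"x": 0.002,"y": 0.455,"z": 0,"rx": 0,"ry": 0,"rz": 0,"claw": 170},
  {"x": 0.003,"y": 0.472,"z": 0,"rx": 0,"ry": 0,"rz": 0,"claw": 170},
  {"x": 0.003,"y": 0.472,"z": 0,"rx": 0,"ry": 0,"rz": 0,"claw": 170},
])

```text
t: 24.73
tool_pos: [0.5918, 0.0581, 0.1254]
orientation: [-3.138, -0.131, 0.002]
force: [-0.6, 0.1, -1.1]
opening: 0.0359
gripper_force: 10.0
```

```bash
python3 -c "
from h import *
look('w7',[(.5934,.0575,.004),(.6013,-.0344,.004)])
"
```

```text
(0.5934, 0.0575, 0.004) [324.3 228.6]
(0.6013, -0.0344, 0.004) [442.6 228.5]
[0.5925 0.0548 0.1258]
```

Call:
arm_command([
  {"x": 0.002,"y": 0.005,"z": -0.03,"rx": 0,"ry": 0,"rz": 0,"claw": 170},
  {"x": 0.002,"y": 0.005,"z": -0.06,"rx": 0,"ry": 0,"rz": 0,"claw": 170},
  {"x": 0.002,"y": 0.005,"z": -0.09,"rx": 0,"ry": 0,"rz": 0,"claw": 170},
  {"x": 0.002,"y": 0.005,"z": -0.11,"rx": 0,"ry": 0,"rz": 0,"claw": 170},
  {"x": 0.002,"y": 0.005,"z": -0.12,"rx": 0,"ry": 0,"rz": 0,"claw": 170},
  {"x": 0.002,"y": 0.005,"z": -0.12,"rx": 0,"ry": 0,"rz": 0,"claw": 170},
  {"x": 0.002,"y": 0.005,"z": -0.12,"rx": 0,"ry": 0,"rz": 0,"claw": 170},
])

```text
t: 25.57
tool_pos: [0.5939, 0.0577, 0.0664]
orientation: [3.139, 0.126, 0.0]
force: [0.5, 0.3, -0.1]
opening: 0.0361
gripper_force: 10.0
```

```bash
python3 -c "
from h import *
look('w8',[(.5934,.0575,.004),(.6013,-.0344,.004)])
p=np.load('wrist.npz')['p']
cv2.imwrite('pics/w8c.png',cv2.resize(p[130:380,200:560][:,:,::-1],None,fx=2.2,fy=2.2,interpolation=cv2.INTER_CUBIC))
"
```

```text
(0.5934, 0.0575, 0.004) [323.9 258.9]
(0.6013, -0.0344, 0.004) [470.2 257.9]
[0.5946 0.0581 0.0673]
```

View pics/w8c.png

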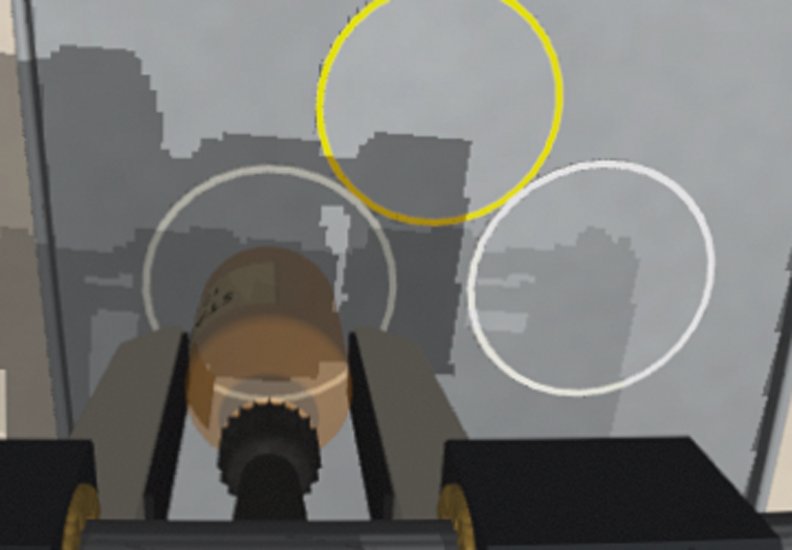

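The left ring's centre is at crop (270,284), i.e. pixel (322.5,259), and the right ring's is at (469,256). Both are within 1 mm of prediction, so I'll set the bottle down.

Call:
arm_command([
  {"x": -0.001,"y": 0,"z": -0.008,"rx": 0,"ry": 0,"rz": 0,"claw": 170},
  {"x": -0.001,"y": 0,"z": -0.016,"rx": 0,"ry": 0,"rz": 0,"claw": 170},
  {"x": -0.001,"y": 0,"z": -0.023,"rx": 0,"ry": 0,"rz": 0,"claw": 170},
  {"x": -0.001,"y": 0,"z": -0.028,"rx": 0,"ry": 0,"rz": 0,"claw": 170},
  {"x": -0.001,"y": 0,"z": -0.03,"rx": 0,"ry": 0,"rz": 0,"claw": 170},
  {"x": -0.001,"y": 0,"z": -0.03,"rx": 0,"ry": 0,"rz": 0,"claw": 170},
])

```text
t: 26.32
tool_pos: [0.5937, 0.0584, 0.0521]
orientation: [-3.139, -0.127, -0.001]
force: [-3.5, 1.3, 9.0]
opening: 0.0355
gripper_force: 10.0
```

Call:
arm_command([
  {"x": 0,"y": 0,"z": 0.001,"rx": 0,"ry": 0,"rz": 0,"claw": 170},
  {"x": 0,"y": 0,"z": 0.001,"rx": 0,"ry": 0,"rz": 0,"claw": 150},
  {"x": 0,"y": 0,"z": 0.001,"rx": 0,"ry": 0,"rz": 0,"claw": 135},
  {"x": 0,"y": 0,"z": 0.001,"rx": 0,"ry": 0,"rz": 0,"claw": 110},
  {"x": 0,"y": 0,"z": 0.001,"rx": 0,"ry": 0,"rz": 0,"claw": 90},
  {"x": 0,"y": 0,"z": 0.001,"rx": 0,"ry": 0,"rz": 0,"claw": 90},
  {"x": 0,"y": 0,"z": 0.07,"rx": 0,"ry": 0,"rz": 0,"claw": 90},
  {"x": 0,"y": 0,"z": 0.15,"rx": 0,"ry": 0,"rz": 0,"claw": 90},
  {"x": 0,"y": 0,"z": 0.23,"rx": 0,"ry": 0,"rz": 0,"claw": 50},
  {"x": 0,"y": 0,"z": 0.31,"rx": 0,"ry": 0,"rz": 0,"claw": 45},
])

```text
t: 27.15
tool_pos: [0.5927, 0.0581, 0.2075]
orientation: [-3.139, -0.127, 0.001]
force: [1.5, 0.4, -0.1]
opening: 0.0692
gripper_force: 0.0
```

Call:
arm_command([
  {"x": 0,"y": -0.03,"z": 0.04,"rx": 0,"ry": 0,"rz": 0,"claw": 45},
  {"x": -0.01,"y": -0.09,"z": 0.08,"rx": 0,"ry": 0,"rz": 0,"claw": 45},
  {"x": -0.03,"y": -0.16,"z": 0.11,"rx": 0,"ry": 0,"rz": 0,"claw": 45},
  {"x": -0.05,"y": -0.235,"z": 0.11,"rx": 0,"ry": 0,"rz": 0,"claw": 45},
  {"x": -0.07,"y": -0.31,"z": 0.11,"rx": 0,"ry": 0,"rz": 0,"claw": 45},
  {"x": -0.09,"y": -0.385,"z": 0.11,"rx": 0,"ry": 0,"rz": 0,"claw": 45},
  {"x": -0.11,"y": -0.46,"z": 0.11,"rx": 0,"ry": 0,"rz": 0,"claw": 45},
  {"x": -0.13,"y": -0.535,"z": 0.11,"rx": 0,"ry": 0,"rz": 0,"claw": 45},
  {"x": -0.15,"y": -0.61,"z": 0.11,"rx": 0,"ry": 0,"rz": 0,"claw": 45},
  {"x": -0.17,"y": -0.67,"z": 0.11,"rx": 0,"ry": 0,"rz": 0,"claw": 45},
])

```text
t: 27.98
tool_pos: [0.5072, -0.2794, 0.2611]
orientation: [3.138, 0.125, -0.0]
force: [1.4, -0.5, 0.8]
opening: 0.0764
gripper_force: 0.0
```

Call:
arm_command([
  {"x": -0.02,"y": -0.06,"z": 0,"rx": 0,"ry": 0,"rz": 0,"claw": 45},
  {"x": -0.037,"y": -0.1,"z": 0,"rx": 0,"ry": 0,"rz": 0,"claw": 45},
  {"x": -0.037,"y": -0.11,"z": 0,"rx": 0,"ry": 0,"rz": 0,"claw": 45},
  {"x": -0.037,"y": -0.11,"z": 0,"rx": 0,"ry": 0,"rz": 0,"claw": 45},
  {"x": -0.037,"y": -0.11,"z": 0,"rx": 0,"ry": 0,"rz": 0,"claw": 45},
])

```text
t: 28.4
tool_pos: [0.49, -0.3314, 0.261]
orientation: [-3.138, -0.126, -0.0]
force: [0.0, 0.3, 0.8]
opening: 0.0768
gripper_force: 0.0
```

```bash
python3 -c "
from h import *
look('w9',[(.49,-.332,.151)])
p=np.load('wrist.npz')['p'].astype(int)
m=(p[:,:,0]-p[:,:,1]>60)&(p[:,:,0]-p[:,:,2]>60);ys,xs=np.nonzero(m[150:330,260:400]);print(xs.min()+260,xs.max()+260,ys.min()+150,ys.max()+150)
"
```

```text
(0.49, -0.332, 0.151) [324.3 235.1]
[ 0.4904 -0.3306  0.2612]
300 341 215 254
```

Call:
arm_command([
  {"x": 0,"y": 0.001,"z": -0.04,"rx": 0,"ry": 0,"rz": 0,"claw": 45},
  {"x": 0,"y": 0.001,"z": -0.1,"rx": 0,"ry": 0,"rz": 0,"claw": 45},
  {"x": 0,"y": 0.001,"z": -0.16,"rx": 0,"ry": 0,"rz": 0,"claw": 45},
  {"x": 0,"y": 0.001,"z": -0.2,"rx": 0,"ry": 0,"rz": 0,"claw": 45},
  {"x": 0,"y": 0.001,"z": -0.24,"rx": 0,"ry": 0,"rz": 0,"claw": 45},
  {"x": 0,"y": 0.001,"z": -0.26,"rx": 0,"ry": 0,"rz": 0,"claw": 45},
  {"x": 0,"y": 0.001,"z": -0.27,"rx": 0,"ry": 0,"rz": 0,"claw": 45},
  {"x": 0,"y": 0.001,"z": -0.27,"rx": 0,"ry": 0,"rz": 0,"claw": 45},
  {"x": 0,"y": 0.001,"z": -0.27,"rx": 0,"ry": 0,"rz": 0,"claw": 45},
])

```text
t: 29.4
tool_pos: [0.4904, -0.3315, 0.1273]
orientation: [3.138, 0.127, 0.002]
force: [0.2, -0.6, 0.3]
opening: 0.0767
gripper_force: 0.0
```

Call:
arm_command([
  {"x": 0,"y": 0,"z": 0,"rx": 0,"ry": 0,"rz": 0,"claw": 65},
  {"x": 0,"y": 0,"z": 0,"rx": 0,"ry": 0,"rz": 0,"claw": 75},
  {"x": 0,"y": 0,"z": 0,"rx": 0,"ry": 0,"rz": 0,"claw": 85},
  {"x": 0,"y": 0,"z": 0,"rx": 0,"ry": 0,"rz": 0,"claw": 110},
  {"x": 0,"y": 0,"z": 0,"rx": 0,"ry": 0,"rz": 0,"claw": 110},
  {"x": 0,"y": 0,"z": 0,"rx": 0,"ry": 0,"rz": 0,"claw": 110},
  {"x": 0,"y": 0,"z": 0,"rx": 0,"ry": 0,"rz": 0,"claw": 110},
  {"x": 0,"y": 0,"z": 0,"rx": 0,"ry": 0,"rz": 0,"claw": 110},
], squeeze=25)

```text
t: 30.07
tool_pos: [0.4903, -0.3316, 0.1272]
orientation: [3.138, 0.127, 0.002]
force: [-0.6, 2.3, 5.5]
opening: 0.0619
gripper_force: 25.0
```

Call:
arm_command([
  {"x": 0,"y": 0,"z": 0.01,"rx": 0,"ry": 0,"rz": 0,"claw": 110},
  {"x": 0,"y": 0,"z": 0.03,"rx": 0,"ry": 0,"rz": 0,"claw": 110},
  {"x": 0,"y": 0,"z": 0.06,"rx": 0,"ry": 0,"rz": 0,"claw": 110},
  {"x": 0,"y": 0,"z": 0.09,"rx": 0,"ry": 0,"rz": 0,"claw": 110},
  {"x": 0.005,"y": 0.015,"z": 0.11,"rx": 0,"ry": 0,"rz": 0,"claw": 110},
  {"x": 0.015,"y": 0.04,"z": 0.12,"rx": 0,"ry": 0,"rz": 0,"claw": 110},
  {"x": 0.03,"y": 0.08,"z": 0.12,"rx": 0,"ry": 0,"rz": 0,"claw": 110},
  {"x": 0.047,"y": 0.125,"z": 0.12,"rx": 0,"ry": 0,"rz": 0,"claw": 110},
  {"x": 0.064,"y": 0.17,"z": 0.12,"rx": 0,"ry": 0,"rz": 0,"claw": 110},
  {"x": 0.08,"y": 0.215,"z": 0.12,"rx": 0,"ry": 0,"rz": 0,"claw": 110},
])

```text
t: 30.9
tool_pos: [0.53, -0.2215, 0.1857]
orientation: [-3.138, -0.127, 0.001]
force: [0.4, -0.5, -3.0]
opening: 0.0615
gripper_force: 25.0
```

Call:
arm_command([
  {"x": 0.017,"y": 0.045,"z": 0,"rx": 0,"ry": 0,"rz": 0,"claw": 110},
  {"x": 0.034,"y": 0.09,"z": 0,"rx": 0,"ry": 0,"rz": 0,"claw": 110},
  {"x": 0.051,"y": 0.135,"z": 0,"rx": 0,"ry": 0,"rz": 0,"claw": 110},
  {"x": 0.068,"y": 0.18,"z": 0,"rx": 0,"ry": 0,"rz": 0,"claw": 110},
  {"x": 0.085,"y": 0.225,"z": 0,"rx": 0,"ry": 0,"rz": 0,"claw": 110},
  {"x": 0.102,"y": 0.27,"z": 0,"rx": 0,"ry": 0,"rz": 0,"claw": 110},
  {"x": 0.118,"y": 0.31,"z": 0,"rx": 0,"ry": 0,"rz": 0,"claw": 110},
  {"x": 0.132,"y": 0.35,"z": 0,"rx": 0,"ry": 0,"rz": 0,"claw": 110},
  {"x": 0.14,"y": 0.37,"z": 0,"rx": 0,"ry": 0,"rz": 0,"claw": 110},
  {"x": 0.143,"y": 0.38,"z": 0,"rx": 0,"ry": 0,"rz": 0,"claw": 110},
])

```text
t: 31.73
tool_pos: [0.6013, -0.0313, 0.1857]
orientation: [-3.138, -0.131, 0.001]
force: [-0.5, 0.0, -2.5]
opening: 0.0617
gripper_force: 25.0
```

Call:
arm_command([
  {"x": 0,"y": 0,"z": -0.02,"rx": 0,"ry": 0,"rz": 0,"claw": 110},
  {"x": 0,"y": 0,"z": -0.05,"rx": 0,"ry": 0,"rz": 0,"claw": 110},
  {"x": 0,"y": 0,"z": -0.08,"rx": 0,"ry": 0,"rz": 0,"claw": 110},
  {"x": 0,"y": 0,"z": -0.09,"rx": 0,"ry": 0,"rz": 0,"claw": 110},
  {"x": 0,"y": 0,"z": -0.09,"rx": 0,"ry": 0,"rz": 0,"claw": 110},
  {"x": 0,"y": 0,"z": -0.09,"rx": 0,"ry": 0,"rz": 0,"claw": 110},
])

```text
t: 32.23
tool_pos: [0.6008, -0.0346, 0.1408]
orientation: [-3.139, -0.125, 0.002]
force: [0.4, 0.7, -2.7]
opening: 0.0618
gripper_force: 25.0
```

```bash
python3 -c "
from h import *
look('w10',[(.602,-.034,.004)])
"
```

```text
(0.602, -0.034, 0.004) [322.7 223.5]
[ 0.6019 -0.0342  0.1423]
```

View pics/w10.png

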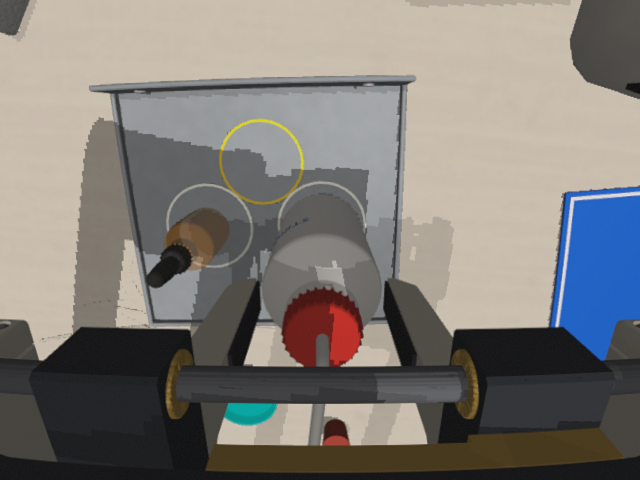

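The wash bottle hangs centred over the right ring (centre ~(322,224)), and the dropper stands in the left one. Setting it down.

Call:
arm_command([
  {"x": 0,"y": 0,"z": -0.008,"rx": 0,"ry": 0,"rz": 0,"claw": 110},
  {"x": 0,"y": 0,"z": -0.016,"rx": 0,"ry": 0,"rz": 0,"claw": 110},
  {"x": 0,"y": 0,"z": -0.022,"rx": 0,"ry": 0,"rz": 0,"claw": 110},
  {"x": 0,"y": 0,"z": -0.026,"rx": 0,"ry": 0,"rz": 0,"claw": 110},
  {"x": 0,"y": 0,"z": -0.029,"rx": 0,"ry": 0,"rz": 0,"claw": 110},
  {"x": 0,"y": 0,"z": -0.029,"rx": 0,"ry": 0,"rz": 0,"claw": 110},
  {"x": 0,"y": 0,"z": -0.029,"rx": 0,"ry": 0,"rz": 0,"claw": 110},
])

```text
t: 33.07
tool_pos: [0.6018, -0.0335, 0.1282]
orientation: [-3.139, -0.127, -0.002]
force: [-3.1, 1.4, 7.9]
opening: 0.0612
gripper_force: 25.0
```

Call:
arm_command([
  {"x": 0,"y": 0,"z": 0.001,"rx": 0,"ry": 0,"rz": 0,"claw": 110},
  {"x": 0,"y": 0,"z": 0.001,"rx": 0,"ry": 0,"rz": 0,"claw": 80},
  {"x": 0,"y": 0,"z": 0.001,"rx": 0,"ry": 0,"rz": 0,"claw": 70},
  {"x": 0,"y": 0,"z": 0.001,"rx": 0,"ry": 0,"rz": 0,"claw": 50},
  {"x": 0,"y": 0,"z": 0.001,"rx": 0,"ry": 0,"rz": 0,"claw": 45},
  {"x": 0,"y": 0,"z": 0.001,"rx": 0,"ry": 0,"rz": 0,"claw": 45},
  {"x": 0,"y": 0,"z": 0.06,"rx": 0,"ry": 0,"rz": 0,"claw": 45},
  {"x": 0,"y": 0,"z": 0.13,"rx": 0,"ry": 0,"rz": 0,"claw": 45},
  {"x": 0,"y": 0,"z": 0.2,"rx": 0,"ry": 0,"rz": 0,"claw": 45},
  {"x": 0,"y": 0,"z": 0.27,"rx": 0,"ry": 0,"rz": 0,"claw": 45},
])

```text
t: 33.9
tool_pos: [0.6009, -0.0339, 0.2628]
orientation: [-3.139, -0.127, 0.001]
force: [-0.3, -0.1, 0.5]
opening: 0.0765
gripper_force: 0.0
```

Call:
arm_command([
  {"x": -0.02,"y": -0.06,"z": 0.02,"rx": 0,"ry": 0,"rz": 0,"claw": 45},
  {"x": -0.05,"y": -0.13,"z": 0.02,"rx": 0,"ry": 0,"rz": 0,"claw": 45},
  {"x": -0.08,"y": -0.2,"z": 0.02,"rx": 0,"ry": 0,"rz": 0,"claw": 45},
  {"x": -0.11,"y": -0.27,"z": 0.02,"rx": 0,"ry": 0,"rz": 0,"claw": 45},
  {"x": -0.14,"y": -0.34,"z": 0.02,"rx": 0,"ry": 0,"rz": 0,"claw": 45},
  {"x": -0.17,"y": -0.41,"z": 0.02,"rx": 0,"ry": 0,"rz": 0,"claw": 45},
  {"x": -0.2,"y": -0.48,"z": 0.02,"rx": 0,"ry": 0,"rz": 0,"claw": 45},
  {"x": -0.23,"y": -0.55,"z": 0.02,"rx": 0,"ry": 0,"rz": 0,"claw": 45},
  {"x": -0.25,"y": -0.6,"z": 0.02,"rx": 0,"ry": 0,"rz": 0,"claw": 45},
  {"x": -0.25,"y": -0.6,"z": 0.02,"rx": 0,"ry": 0,"rz": 0,"claw": 45},
])

```text
t: 34.73
tool_pos: [0.4738, -0.3385, 0.2713]
orientation: [3.138, 0.119, -0.002]
force: [1.0, -0.3, 0.2]
opening: 0.0767
gripper_force: 0.0
```

```bash
python3 -c "
from h import *
p,d=snap('top')
cv2.imwrite('pics/t2.png',cv2.resize(p[120:350,120:400][:,:,::-1],None,fx=2.6,fy=2.6,interpolation=cv2.INTER_CUBIC))
print(robot.read_state()['t'])
"
```

```text
34.7833
```

View pics/t2.png

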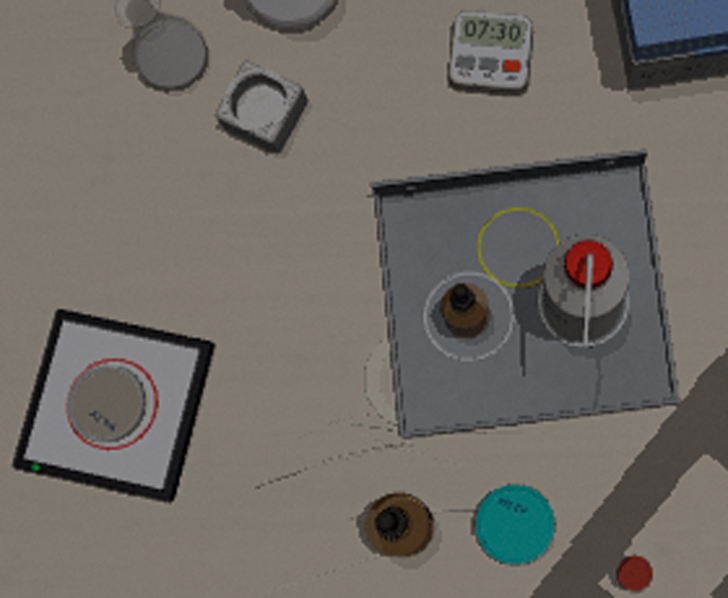

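```bash
python3 -c "
from h import *
g=lambda u,v:((u+.5)/2.6+119.5,(v+.5)/2.6+119.5)
print(at('top',g(113,404),.01),at('top',g(107.5,404),.024),at('top',g(461,297),.111),at('top',g(588,263),.152))"
```

```text
[0.52980648 0.33780485 0.01      ] [0.52805729 0.33753361 0.024     ] [0.58640154 0.05746879 0.111     ] [ 0.59910544 -0.03249162  0.152     ]
```

The final top view shows the dish in the red circle at crop (108,404), with the bottles upright in the left (470,315) and right (584,300) rings. The timer, stopper and cup have not moved. Handing in.

```bash
python3 -c "
from plant import robot
print(robot.close_job())"
```

```text
the job is handed in; nothing more can be done
None
```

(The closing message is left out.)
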